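Sort a handful of desk things into the organiser trays

ROBOT

A 6-joint arm with a two-finger parallel gripper is mounted at the origin on a cart in front of the work surface, level with it; the furniture and walls round the work are solid. World frame = base frame: x ahead of the robot, y to its left, z up, the work surface at z = 0. Lengths are in m, angles in rad, forces in N, time in s.
With the tool pointing down it reaches from about 0.25 to 0.8 m from the base axis. Payload 3.9 kg.
Tool frame: the origin (TCP) lies on the centre line of the jaws, within the pads' length; the fingertips stand 14 mm ahead of it and the grasp point (between the pads) lies 5 mm behind it; z points along the fingers, y is the direction in which the jaws open and shut (so a half turn about z gives the same grasp; the last joint's range is limited). The gripper opens to 85 mm and grips with 20 to 120 N. Pads are 22 mm wide; open, the fingers measure 114 mm over their backs; the gripper's body (76 mm by 85 mm) begins 54 mm behind the grasp point. The pads swing forward as they close: fully open they stand 13 mm farther back than shut.
Start: joints at [1.148, 0.26, -0.138, 1.173, 0, 1.571], TCP at [0.215, 0.479, 0.245] pointing down, gripper open.
Joint ranges: [-2.78, 2.78], [-0.83, 1.72], [-1.28, 1.37], [-1.9, 2.12], [-1.57, 1.48], [-3.14, 3.14]. Speed limits (rad/s): [2.57, 2.57, 3.14, 3.14, 3.14, 3.14].

INTERFACE

Orientations are given as a unit quaternion [x, y, z, w].
In Python, from rig import sense, read_camera, get_calibration, r, masks_of gives the robot as it stands. The module is installed in compiled form; this text tells all that it offers.
- The arm moves only by the tool arm_command, never from a script. Its arguments are lists of equal length, an entry for each row: "travel": the shift along the tool's x, y, z in mm, a list of three; "turn": the turn, a rotation vector about the tool's x, y, z in rad, a list of three; "hand": the closure, from -1 (fully open) to 1 (shut). In form: {"travel": [[tx, ty, tz], ...], "turn": [[wx, wy, wz], ...], "hand": [hand, ...]}. A call has 1 to 10 rows; each row shifts and turns the commanded pose from where the row before left it, along the tool's axes as they then stand; what a row does not reach is not made up. A row lasts 1/10 s, in which the tool goes at most 50 mm and 8.59 degrees, less where a joint would pass 70% of its speed; a pose out of reach is approached as far as the arm can. A call is refused whole if a number of a shift passes 50 or a number of a turn 0.15, either way. A call with a gripper value outside its range is refused whole. The fingers move at their own pace and stop on an object; "squeeze" is the grip in N (left out, the last holds). Time passes only in rows, so rows that do not move let the fingers close. It gives the time, the measured TCP pose, the force and the opening at its end, in the units of the state.
- sense(): the state, without advancing time (a new reading comes with each control period).
- read_camera(name): name is "scene" or "top"; returns (picture, depth): 420x560x3 uint8, blue, green, red; 420x560 float32, m along the optical axis (not along the pixel's ray), 0 where there is no reading.
- get_calibration(name): a dict with "fx", "fy", "cx", "cy" (pixels), "T" (4x4, takes a point from camera to world coordinates). Camera axes: x right, y down, z forward; pixel columns grow to the right and rows downward; lengths in m; the calibration is good to about 2 mm. A picture is of the moment at which its call begins. get_calibration takes no time and is no camera call.
- r.hand_in(): hands the job in, once; it reports no verdict.
Trained networks look in the newest picture that a camera, given by its name, has taken for a name from the list of things; names that differ only in an ending like _2 or _b are one class to them, and where a whole thing is asked for, a point or a joint stands for the part that bears it (a point fixed in the world has none). Each returns a list of dicts, best first, with "score" (0 to 1); they miss things now and then, are a little off and sometimes report something else, mostly with a low value. They report only what shows in the picture. A call takes as long as a camera call.
- masks_of(label, camera): "region" (420x560 bool, what is visible of it) and "location" ([column, row] in pixels, amid what is visible of it).
The state is a dict: "t": time; "qpos": joint angles; "joint_vel": joint speeds; "joint_torque": joint torques, N m; "position": TCP position; "ee_rot": TCP orientation; "contact_force": force on the tool from outside, world axes, zero at the start; "torque": the same for the moment, N m; "gripper_width": finger opening in m.
Only numpy, scipy, OpenCV 4.12 (cv2) and the standard library are available. Lean on these libraries where they do the work, as an engineer would, in place of code of your own. Each camera call takes 0.05 s, during which the arm holds its last target.

TASK

Sort the handful lying on the desk into the organiser: the marker and the highlighter lengthwise in the long tray, one flat in each of its two bays; both binder clips standing upright in the square tray; and the battery lying flat in the middle of the round dish. Leave the eraser and the correction tape where they lie.

Things in the scene. Friction and masses are not known exactly. Their poses are not given: they have to be found in the camera images.
- marker: Black permanent marker lying on the desk, a straight bar 136 mm long along its y, 17 mm wide and 17 mm high (it does not roll). Origin at the centre of its underside, z up. Loose, about 25 g; grip it across the width (x).
- highlighter: Yellow highlighter with a black cap, 122 mm long along its y, 18 mm wide and 18 mm high (it does not roll). Origin at the centre of its underside, z up. Loose, about 25 g; grip it across the width (x).
- large_clip: The larger black binder clip, standing on its flat back with its two thin wire handles up. Body 32 mm long along its y, 16 mm wide along x, solid up to 18 mm; the wires reach 33 mm and offer no grip. Origin at the centre of its underside, z up. Loose, 30 g; grip the body across x.
- small_clip: The smaller black binder clip, standing on its flat back with its two thin wire handles up. Body 25 mm long along its y, 16 mm wide along x, solid up to 14 mm; the wires reach 26 mm and offer no grip. Origin at the centre of its underside, z up. Loose, 20 g; grip the body across x.
- battery: Round red and white battery cell lying on its side, 50 mm long along its y, 17 mm in diameter; it can roll. Origin at its middle, 7 mm below its axis as it lies at the start (1 mm above the desk). Loose, about 25 g; grip it across x at its middle.
- pen_tray: Long shallow light-wood tray, fixed, 120 mm (x) by 190 mm (y), walls 4 mm thick, 10 mm high, inner floor 4 mm above the desk. A middle rib along y (4 mm wide, top 8 mm above the desk) makes two bays, each 54 x 182 mm, centre lines at x = +29 and -29 mm. Origin at the centre of its underside, z up. 
- clip_tray: Square shallow light-wood tray without divider, fixed, 116 x 116 mm outside, walls 4 mm thick and 10 mm high, inner floor 4 mm above the desk (108 x 108 mm). Origin at the centre of its underside, z up. 
- dish: Round shallow light-wood dish, fixed, 112 mm across the rim, 12 mm high, wall 4 mm, flat inner floor 4 mm above the desk and about 92 mm across. Origin at the centre of its underside, z up. 
- eraser: Bystander, not to be moved: blue-sleeved white eraser, 44 mm along its y, 20 mm wide, 12 mm high, loose on the desk among the things. Origin at the centre of its underside, z up. 
- correction_tape: Bystander, not to be moved: white correction-tape mouse with a blue disc, 81 mm along its y, 33 mm wide, 15 mm high, loose on the desk among the things. Origin at the centre of its underside, z up. 

How it is judged:
At the end, for the whole second after the job is handed in: Pens flat in the long tray, one per bay: 18 mm of the bay's centre line, 24 mm of mid-length, 0.3 rad of its length. Both clips on the square tray's floor, upright to 0.12 rad, 45 mm of its middle in x and y. Battery level (0.12 rad) on the dish's floor, 28 mm of its centre. All at rest ((((x of marker in the frame of pen_tray between 0.0105 and 0.0475 m and y of marker in the frame of pen_tray between -0.024 and 0.024 m) and (x of highlighter in the frame of pen_tray between -0.0475 and -0.0105 m and y of highlighter in the frame of pen_tray between -0.024 and 0.024 m)) or ((x of marker in the frame of pen_tray between -0.0475 and -0.0105 m and y of marker in the frame of pen_tray between -0.024 and 0.024 m) and (x of highlighter in the frame of pen_tray between 0.0105 and 0.0475 m and y of highlighter in the frame of pen_tray between -0.024 and 0.024 m))) and angle between the y axis of each of marker, highlighter and the y axis of pen_tray, either way round below 0.3 rad and angle between marker's own y axis and vertical between 1.5 and 1.64 rad and z of each of marker, highlighter in the frame of pen_tray below 0.024 m and linear speed of each of marker, highlighter, large_clip, small_clip, battery below 0.02 m/s and angular speed of each of marker, highlighter, large_clip, small_clip, battery below 0.3 rad/s and angle between highlighter's own y axis and vertical between 1.5 and 1.64 rad and x of large_clip in the frame of clip_tray between -0.045 and 0.045 m and y of large_clip in the frame of clip_tray between -0.045 and 0.045 m and z of each of large_clip, small_clip in the frame of clip_tray below 0.006 m and angle between each of large_clip, small_clip's own z axis and vertical below 0.12 rad and x of small_clip in the frame of clip_tray between -0.045 and 0.045 m and y of small_clip in the frame of clip_tray between -0.045 and 0.045 m and horizontal distance between battery and dish below 0.028 m and z of battery in the frame of dish below 0.022 m and angle between battery's own y axis and vertical between 1.45 and 1.69 rad); the robot touches nothing.
It fails at once if the eraser or the correction tape is moved more than 20 mm (distance of any of eraser, correction_tape from where it was at the start of the episode above 0.02 m).
It also fails if it takes over 104 s, if anything falls off the work surface, if the arm or the gripper's body presses on something with over 40 N, if the wrist force passes 120 N, or if a joint passes its speed limit or range.

## Working session

There is one attempt and no reset: what is moved stays moved. The work goes in short steps, Python scripts to look and compute and a tool call to move; the robot and the scene stay as the last step left them, time stands still between calls to the robot, and variables do not carry over. Pictures are saved under pics/ and viewed, and the job is handed in when it is done.

Besides the shell and the picture viewer there is one more tool, called after ">>>" as name(argument=value, ...) on one line, values as JSON. arm_command: Moves the arm, as the interface text tells. Its arguments: {"type":"object","properties":{"travel":{"type":"array"},"turn":{"type":"array"},"hand":{"type":"array"},"squeeze":{"type":"number"}},"required":["travel","turn","hand"]}

```bash
ls; mkdir -p pics
python3 - <<'E'
from rig import *
import cv2,numpy as np
s=sense();print({k:np.round(v,3).tolist() for k,v in s.items()})
for n in("top","scene"):
    p,d=read_camera(n);cv2.imwrite(f"pics/{n}0.png",p);np.save(f"pics/{n}0d.npy",d)
    c=get_calibration(n);print(c)
E
```

```text
pics
{'t': 0.0, 'qpos': [1.148, 0.261, -0.139, 1.173, -0.0, 1.571], 'joint_vel': [0.001, -0.0, -0.0, 0.0, 0.0, -0.0], 'joint_torque': [0.001, -40.568, 25.392, 0.019, 0.0, -0.0], 'position': [0.215, 0.478, 0.244], 'ee_rot': [0.21, 0.978, -0.001, -0.0], 'contact_force': [-0.209, -0.512, 0.206], 'torque': [-0.01, -0.02, -0.037], 'gripper_width': 0.085}
{'fx': 464.71491849499984, 'fy': 464.71491849499984, 'cx': 281.2656508551583, 'cy': 208.53938250703035, 'T': array([[-3.48575380e-04, -9.98074379e-01,  6.20275153e-02,
         4.48944297e-01],
       [-9.99996069e-01,  5.20478667e-04,  2.75526774e-03,
        -1.12055835e-01],
       [-2.78224614e-03, -6.20263111e-02, -9.98070637e-01,
         1.30859349e+00],
       [ 0.00000000e+00,  0.00000000e+00,  0.00000000e+00,
         1.00000000e+00]])}
{'fx': 434.4800477361618, 'fy': 434.4800477361618, 'cx': 282.14118434691966, 'cy': 208.9886170909598, 'T': array([[ 0.5162961 , -0.51891115,  0.6812999 , -0.16004139],
       [-0.85640284, -0.3161145 ,  0.40822274, -0.52201834],
       [ 0.00353744, -0.79423098, -0.60760566,  0.65811724],
       [ 0.        ,  0.        ,  0.        ,  1.        ]])}
```

View pics/top0.png

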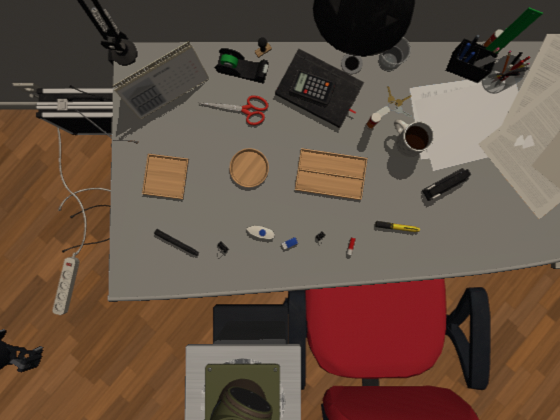

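View pics/scene0.png

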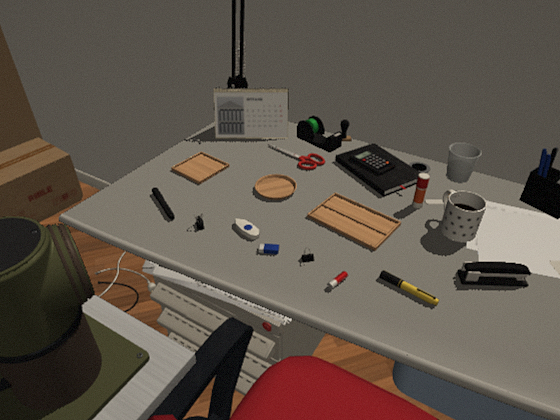

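```bash
cat > h.py <<'E'
from rig import *
import cv2,numpy as np
def pix2world(n,uv,z):
    c=get_calibration(n);T=c["T"];uv=np.atleast_2d(uv).astype(float)
    d=np.c_[(uv[:,0]-c["cx"])/c["fx"],(uv[:,1]-c["cy"])/c["fy"],np.ones(len(uv))]@T[:3,:3].T
    o=T[:3,3];return o+d*((z-o[2])/d[:,2])[:,None]
H=dict(marker=.017,highlighter=.018,large_clip=.018,small_clip=.014,battery=.017,pen_tray=.01,clip_tray=.01,dish=.012,eraser=.012,correction_tape=.015)
def rect(n,reg,z):
    v,u=np.nonzero(reg);P=pix2world(n,np.c_[u,v],z)[:,:2]
    (cx,cy),(w,h),a=cv2.minAreaRect((P*1000).astype(np.float32))
    if w>h: a=a+90;w,h=h,w   # long axis direction = a+90
    yaw=(a+90)%180
    return cx,cy,w,h,yaw
E
python3 - <<'E'
from h import *
read_camera("top");read_camera("scene")
for k,z in H.items():
  for n in("top","scene"):
    for m in masks_of(k,n)[:2]:
        print(k,n,round(m["score"],2),np.round(m["location"]),np.round(rect(n,m["region"],z),1),m["region"].sum())
E
python3 - <<'E'
import cv2
p=cv2.imread("pics/top0.png")[205:270,145:435]
cv2.imwrite("pics/crop0.png",cv2.resize(p[:,:],(0,0),fx=2.75,fy=2.75,interpolation=cv2.INTER_CUBIC))
p=cv2.imread("pics/scene0.png")[170:310,140:440]
cv2.imwrite("pics/crop1.png",cv2.resize(p[:,:],(0,0),fx=2.6,fy=2.6,interpolation=cv2.INTER_CUBIC))
E
```

```text
marker scene 0.65 [165. 203.] [429.9 176.3  19.2 148.8  62. ] 261
highlighter top 0.7 [395. 228.] [ 479.9 -429.7   17.6  122.8   82.8] 242
highlighter scene 0.8 [406. 286.] [ 471.3 -433.1   25.2  124.    82.6] 550
large_clip top 0.49 [222. 248.] [423.9  55.7  17.5  29.5  45.3] 64
large_clip scene 0.57 [200. 224.] [417.1  47.3  13.8  49.4  39.9] 80
large_clip scene 0.34 [165. 201.] [428.7 176.8  15.9 143.7  61. ] 189
small_clip top 0.4 [321. 239.] [ 452.8 -217.5   13.7   21.7  134.8] 42
battery top 0.59 [349. 245.] [ 426.1 -302.2   18.1   49.   165.4] 108
battery scene 0.63 [338. 280.] [ 419.3 -306.4   17.4   57.7  168.2] 167
battery scene 0.3 [276. 187.] [635.  -26.5 105.6 115.1  31.4] 832
pen_tray top 0.77 [330. 175.] [ 628.2 -248.3  121.8  195.    81.3] 2917
pen_tray scene 0.72 [354. 221.] [ 623.5 -251.5  133.7  199.8   81.4] 2838
clip_tray top 0.73 [163. 175.] [622.3 218.1 115.6 117.6  82.8] 1681
clip_tray scene 0.81 [202. 165.] [617.1 213.3 125.9 128.4  83.1] 1062
clip_tray scene 0.37 [266. 248.] [ 430.4 -133.6   32.4   42.   121.3] 190
dish top 0.85 [248. 166.] [646.7 -17.8 107.  107.7 180. ] 1221
dish top 0.68 [166. 177.] [621.5 216.4 119.8 120.3 172.9] 1747
dish scene 0.81 [275. 184.] [642.  -19.9 108.6 115.3  21.9] 829
eraser scene 0.59 [268. 249.] [ 428.6 -134.8   32.3   41.9  121.3] 188
correction_tape top 0.68 [261. 233.] [465.4 -50.7  33.   77.6  76. ] 273
correction_tape top 0.51 [172. 241.] [435.7 184.5  17.5 135.2  60.5] 250
correction_tape scene 0.84 [250. 224.] [459.2 -53.8  38.   83.6  65.7] 304
```

View pics/crop0.png

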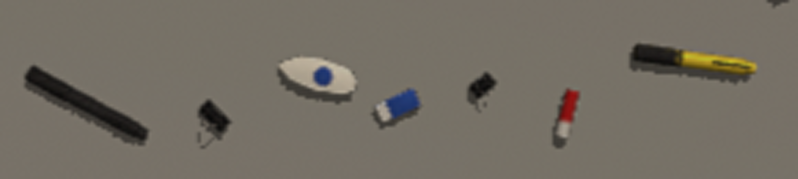

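View pics/crop1.png

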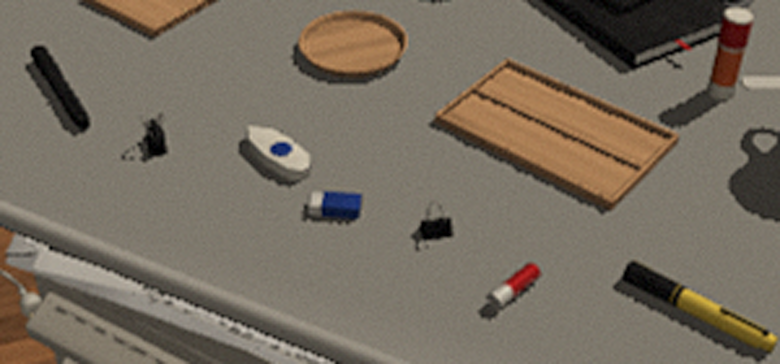

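```bash
cat > fit.py <<'E'
from h import *
from scipy.optimize import minimize
from scipy.ndimage import label
DIM=dict(marker=(.017,.136,.017),highlighter=(.018,.122,.018),large_clip=(.016,.032,.018),small_clip=(.016,.025,.014),battery=(.017,.050,.017),eraser=(.02,.044,.012),correction_tape=(.033,.081,.015),pen_tray=(.12,.19,.01),clip_tray=(.116,.116,.01))
def proj(n,P):
    c=get_calibration(n);T=np.linalg.inv(c["T"]);q=P@T[:3,:3].T+T[:3,3]
    return np.c_[q[:,0]/q[:,2]*c["fx"]+c["cx"],q[:,1]/q[:,2]*c["fy"]+c["cy"]]
S=8
def sil(n,dim,p,win,z0=0):
    x,y,a=p;w,l,h=dim
    B=np.array([[i*w/2,j*l/2,k*h+z0] for i in(-1,1) for j in(-1,1) for k in(0,1)])
    c,s=np.cos(a),np.sin(a)
    Q=np.c_[c*B[:,0]-s*B[:,1]+x,s*B[:,0]+c*B[:,1]+y,B[:,2]]
    uv=(proj(n,Q)-[win[0],win[1]]+.5)*S-.5
    m=np.zeros(((win[3]-win[1])*S,(win[2]-win[0])*S),np.uint8)
    cv2.fillConvexPoly(m,cv2.convexHull(np.round(uv).astype(np.int32)),1)
    return cv2.resize(m.astype(np.float32),None,fx=1/S,fy=1/S,interpolation=cv2.INTER_AREA)
def fit(n,dim,mask,x0,z0=0):
    v,u=np.nonzero(mask);win=(u.min()-12,v.min()-12,u.max()+12,v.max()+12)
    M=mask[win[1]:win[3],win[0]:win[2]].astype(np.float32)
    f=lambda q:np.abs(sil(n,dim,(q[0],q[1],q[2]*.1+0),win,z0)-M).sum()/M.sum()
    best=None
    for da in(-.15,0,.15):
        q0=np.array([x0[0],x0[1],(x0[2]+da)*10])
        r=minimize(f,q0,method="Nelder-Mead",options=dict(initial_simplex=np.array([q0,q0+[.008,0,0],q0+[0,.008,0],q0+[0,0,2]])))
        if best is None or r.fun<best.fun:best=r
    return best.x[0]*1000,best.x[1]*1000,np.degrees(best.x[2]*.1)%180,best.fun
def seg(p,kind,box):
    h=cv2.cvtColor(p,cv2.COLOR_BGR2HSV).astype(int);V,Sa,Hu=h[...,2],h[...,1],h[...,0]
    if kind=="black":m=V<THR
    if kind=="yellow":m=(V<THR)|((Sa>120))
    if kind=="red":m=((Sa>120))|(V>150)
    if kind=="wood":m=(Sa>75)&(V>70)
    if kind=="blue":m=(Sa>110)|(V>150)
    if kind=="white":m=(V>140)|(Sa>110)
    o=np.zeros(m.shape,bool);o[box[1]:box[3],box[0]:box[2]]=m[box[1]:box[3],box[0]:box[2]]
    L,k=label(o,np.ones((3,3)))
    return L==1+np.argmax([(L==i+1).sum() for i in range(k)])
THR=48
E
python3 - <<'E'
from fit import *
p=cv2.imread("pics/top0.png");s=cv2.imread("pics/scene0.png")
J=[("marker","black",(150,225,205,262),(148,180,180,225),(.435,.18,np.radians(-30))),
("large_clip","black",(213,238,232,257),(190,212,207,233),(.424,.056,np.radians(-42))),
("small_clip","black",(313,228,328,247),(298,246,316,266),(.453,-.217,np.radians(40))),
("battery","red",(343,232,360,258),(325,268,352,292),(.426,-.302,np.radians(75))),
("highlighter","yellow",(370,215,425,240),(375,266,440,306),(.48,-.43,np.radians(-8))),
("eraser","blue",(278,232,302,252),(255,240,283,258),(.43,-.13,np.radians(30))),
("correction_tape","white",(242,222,280,244),(230,215,265,242),(.46,-.05,np.radians(-14))),
("pen_tray","wood",(290,142,372,204),(300,190,405,250),(.628,-.248,np.radians(-8))),
("clip_tray","wood",(140,150,192,203),(165,148,232,185),(.62,.216,np.radians(-7))),]
out=np.hstack([p,s]).copy()
for k,c,b1,b2,x0 in J:
    x0=(x0[0],x0[1],x0[2]+ (np.pi/2 if 0 else 0))
    # x0[2] : direction of object's y axis = yaw+90
    for n,im,b in(("top",p,b1),("scene",s,b2)):
        m=seg(im,c,b)
        yawguess={"marker":60,"large_clip":48,"small_clip":-50,"battery":165,"highlighter":83,"eraser":-60,"correction_tape":76,"pen_tray":82,"clip_tray":83}[k]
        print(k,n,m.sum(),"x,y,ydir", np.round([(q) for q in fit(n,DIM[k],m,(x0[0],x0[1],np.radians(yawguess-90)))],2)+[0,0,90,0])
        im[cv2.morphologyEx(m.astype(np.uint8),cv2.MORPH_GRADIENT,np.ones((2,2)))>0]=(255,0,255)
cv2.imwrite("pics/seg_t.png",cv2.resize(p[140:265,140:430],None,fx=2.7,fy=2.7,interpolation=0))
cv2.imwrite("pics/seg_s.png",cv2.resize(s[140:310,140:440],None,fx=2.6,fy=2.6,interpolation=0))
E
```

```text
marker top 268 x,y,ydir [4.3464e+02 1.8475e+02 2.4266e+02 2.8000e-01]
marker scene 224 x,y,ydir [4.3361e+02 1.8404e+02 2.3960e+02 4.1000e-01]
large_clip top 57 x,y,ydir [4.2311e+02 5.5830e+01 2.2681e+02 3.6000e-01]
large_clip scene 86 x,y,ydir [419.59  54.28 223.35   0.43]
small_clip top 45 x,y,ydir [ 4.5324e+02 -2.1598e+02  1.2805e+02  2.6000e-01]
small_clip scene 83 x,y,ydir [ 449.03 -219.47  124.18    0.5 ]
battery top 64 x,y,ydir [ 425.37 -302.78  174.71    1.  ]
battery scene 114 x,y,ydir [ 429.86 -304.16  180.68    1.19]
highlighter top 255 x,y,ydir [ 4.7918e+02 -4.3166e+02  2.6388e+02  2.2000e-01]
highlighter scene 521 x,y,ydir [ 480.25 -432.26  263.17    0.59]Traceback (most recent call last):
  File "<stdin>", line 19, in <module>
  File "fit.py", line 25, in fit
    r=minimize(f,q0,method="Nelder-Mead",options=dict(initial_simplex=np.array([q0,q0+[.008,0,0],q0+[0,.008,0],q0+[0,0,2]])))
    res = _minimize_neldermead(fun, x0, args, callback, bounds=bounds,
                               **options)
    fsim[j] = func(sim[j])
              ~~~~^^^^^^^^
    fx = function(np.copy(x), *(wrapper_args + args))
  File "fit.py", line 21, in <lambda>
    f=lambda q:np.abs(sil(n,dim,(q[0],q[1],q[2]*.1+0),win,z0)-M).sum()/M.sum()
                      ~~~^^^^^^^^^^^^^^^^^^^^^^^^^^^^^^^^^^^^
  File "fit.py", line 14, in sil
    uv=(proj(n,Q)-[win[0],win[1]]+.5)*S-.5
        ~~~~^^^^^
  File "fit.py", line 6, in proj
    c=get_calibration(n);T=np.linalg.inv(c["T"]);q=P@T[:3,:3].T+T[:3,3]
ValueError: time passes only in moves, steps and waits
```

```bash
python3 - <<'E'
s=open("h.py").read()
s=s.replace("import cv2,numpy as np\n","import cv2,numpy as np\nfrom rig import get_calibration as _gc\n_C={}\ndef get_calibration(n):\n    if n not in _C:_C[n]=_gc(n)\n    return _C[n]\n",1)
open("h.py","w").write(s)
E
cat > run.py <<'E'
from fit import *
p=cv2.imread("pics/top0.png");s=cv2.imread("pics/scene0.png")
J=[("marker","black",(150,225,205,262),(148,180,180,225),(.435,.18,60)),
("large_clip","black",(213,238,232,257),(190,212,207,233),(.424,.056,48)),
("small_clip","black",(313,228,328,247),(298,246,316,266),(.453,-.217,-50)),
("battery","red",(343,232,360,258),(325,268,352,292),(.426,-.302,165)),
("highlighter","yellow",(370,215,425,240),(375,266,440,306),(.48,-.43,83)),
("eraser","blue",(278,232,302,252),(255,240,283,258),(.43,-.13,-60)),
("correction_tape","white",(242,222,280,244),(230,215,265,242),(.46,-.05,76)),
("pen_tray","wood",(290,142,372,204),(300,190,405,250),(.628,-.248,83)),
("clip_tray","wood",(140,150,192,203),(165,148,232,185),(.62,.216,83)),]
pc,sc=p.copy(),s.copy()
for k,c,b1,b2,x0 in J:
    for n,im,o,b in(("top",p,pc,b1),("scene",s,sc,b2)):
        m=seg(im,c,b)
        r=np.round(fit(n,DIM[k],m,(x0[0],x0[1],np.radians(x0[2]-90))),2)
        print(k,n,m.sum(),np.array2string(r+[0,0,90,0],suppress_small=True))
        o[cv2.morphologyEx(m.astype(np.uint8),cv2.MORPH_GRADIENT,np.ones((2,2)))>0]=(255,0,255)
cv2.imwrite("pics/seg_t.png",cv2.resize(pc[140:265,140:430],None,fx=2.7,fy=2.7,interpolation=0))
cv2.imwrite("pics/seg_s.png",cv2.resize(sc[140:310,140:440],None,fx=2.6,fy=2.6,interpolation=0))
print(sense()["t"])
E
python3 run.py
```

```text
marker top 268 [434.64 184.75 242.66   0.28]
marker scene 224 [433.61 184.04 239.6    0.41]
large_clip top 57 [423.11  55.83 226.81   0.36]
large_clip scene 86 [419.59  54.28 223.35   0.43]
small_clip top 45 [ 453.24 -215.98  128.05    0.26]
small_clip scene 83 [ 449.03 -219.47  124.18    0.5 ]
battery top 64 [ 425.37 -302.78  174.71    1.  ]
battery scene 114 [ 429.86 -304.16  180.68    1.19]
highlighter top 255 [ 479.18 -431.66  263.88    0.22]
highlighter scene 521 [ 480.25 -432.26  263.17    0.59]
eraser top 68 [ 436.4  -136.39  116.14    0.71]
eraser scene 147 [ 432.48 -132.54  121.8     0.4 ]
correction_tape top 230 [465.58 -50.4  254.8    0.52]
correction_tape scene 231 [473.85 -44.52 235.99   0.89]
pen_tray top 2915 [ 628.65 -247.52  261.32    0.02]
pen_tray scene 2477 [ 631.82 -249.49  261.4     0.13]
clip_tray top 1736 [622.11 220.25 262.71   0.03]
clip_tray scene 969 [623.61 218.01 262.55   0.12]
1.2
```

View pics/seg_t.png

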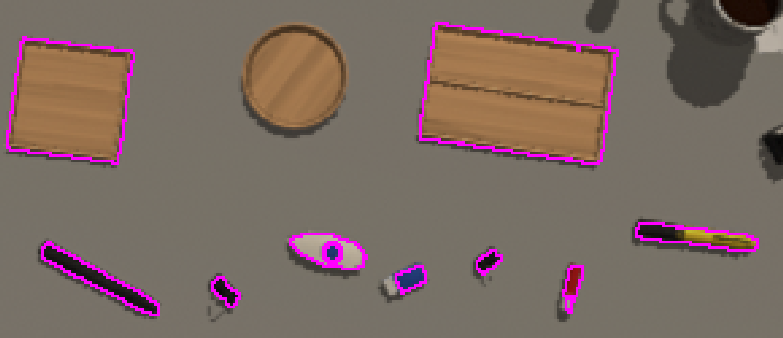

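View pics/seg_s.png

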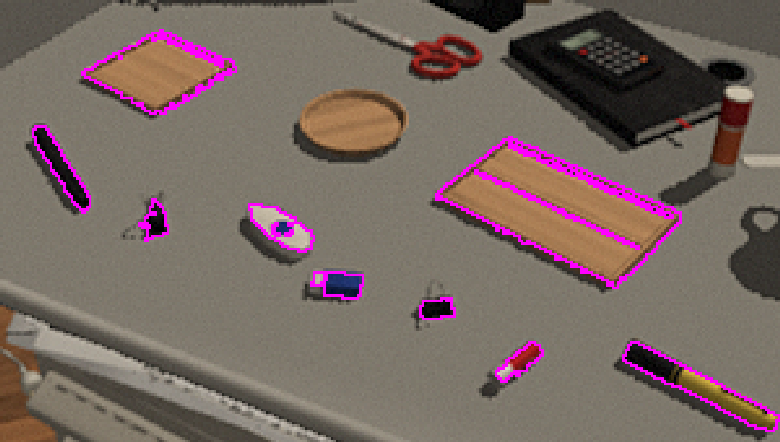

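```bash
cat > plan.py <<'E'
import sys
from h import *
from scipy.spatial.transform import Rotation as R
def plan(x,y,z,psi,cur=None):
    s=sense();Rm=R.from_quat(s["ee_rot"]).as_matrix();p=np.array(s["position"])*1000
    ps=np.degrees(np.arctan2(Rm[1,1],Rm[0,1]))
    d=(psi-ps+180)%360-180
    a=np.radians(psi);Y=np.array([np.cos(a),np.sin(a),0]);X=np.array([-np.sin(a),np.cos(a),0])
    D=np.array([x,y,z])-p
    print("t",round(s["t"],2),"pos",p.round(1),"psi",round(ps,1),"tilt",Rm[:2,2].round(4),"w",round(s["gripper_width"]*1000,1),"F",np.round(s["contact_force"],1),"q",np.round(s["qpos"],2))
    print("  turn z rad",round(-np.radians(d),3),"then travel",np.round([D@X,D@Y,-D[2]],1))
if __name__=="__main__": plan(*map(float,sys.argv[1:5]))
E
python3 plan.py 434.5 184.5 100 -28.5
python3 - <<'E'
from h import *
print(pix2world("top",[[249.3,168.1]],.012),pix2world("top",[[351.2,246.5]],.012))
E
```

```text
t 1.2 pos [215.4 478.8 245.3] psi 65.8 tilt [0. 0.] w 85.2 F [-0.  -0.2  0. ] q [ 1.15  0.26 -0.14  1.17 -0.    1.57]
  turn z rad 1.645 then travel [-154.1  332.9  145.3]
[[ 0.64347438 -0.01865339  0.012     ]] [[ 0.42368124 -0.30287162  0.012     ]]
```

>>> arm_command(travel=[[0,0,10],[0,0,10],[0,0,10],[0,0,10],[0,0,10],[0,0,10],[0,0,10],[0,0,10],[0,0,10],[0,0,10]], turn=[[0,0,0.15],[0,0,0.15],[0,0,0.15],[0,0,0.15],[0,0,0.15],[0,0,0.15],[0,0,0.15],[0,0,0.15],[0,0,0.15],[0,0,0.15]], hand=[-0.1,-0.1,-0.1,-0.1,-0.1,-0.1,-0.1,-0.1,-0.1,-0.1], squeeze=30)

```text
t: 2.2
position: [0.2154, 0.4789, 0.145]
ee_rot: [0.822, 0.57, 0.0, -0.0]
contact_force: [0.3, -0.1, -0.0]
gripper_width: 0.0471
```

```bash
python3 plan.py 434.5 184.5 70 -28.5
```

```text
t 2.2 pos [215.4 478.9 145. ] psi -20.5 tilt [0.0001 0.0002] w 47.1 F [ 0.3 -0.1 -0. ] q [ 1.15  0.32 -0.32  0.93  0.    3.08]
  turn z rad 0.139 then travel [-154.2  333.    75. ]
```

>>> arm_command(travel=[[-22,34,5],[-22,34,5],[-22,34,5],[-22,34,5],[-22,34,5],[-22,34,10],[-22,34,10],[-22,34,10],[-23,36,10],[0,0,10]], turn=[[0,0,0],[0,0,0],[0,0,0],[0,0,0],[0,0,0],[0,0,0],[0,0,0],[0,0,0],[0,0,0],[0,0,0.139]], hand=[-0.1,-0.1,-0.1,-0.1,-0.1,-0.1,-0.1,-0.1,-0.1,-0.1])

```text
t: 3.2
position: [0.4395, 0.1826, 0.0703]
ee_rot: [0.86, 0.51, 0.001, 0.001]
contact_force: [-0.8, 0.3, -0.1]
gripper_width: 0.0468
```

```bash
python3 plan.py 434.5 184.5 21 -28.5
python3 - <<'E'
from h import *
p,d=read_camera("top");cv2.imwrite("pics/t1.png",cv2.resize(p[190:290,130:290],None,fx=4,fy=4))
E
```

```text
t 3.2 pos [439.5 182.6  70.3] psi -28.7 tilt [ 0.0033 -0.0007] w 46.8 F [-0.8  0.3 -0.1] q [ 0.39  0.33 -0.55  0.69 -0.    2.47]
  turn z rad -0.003 then travel [-0.7 -5.3 49.3]
```

View pics/t1.png

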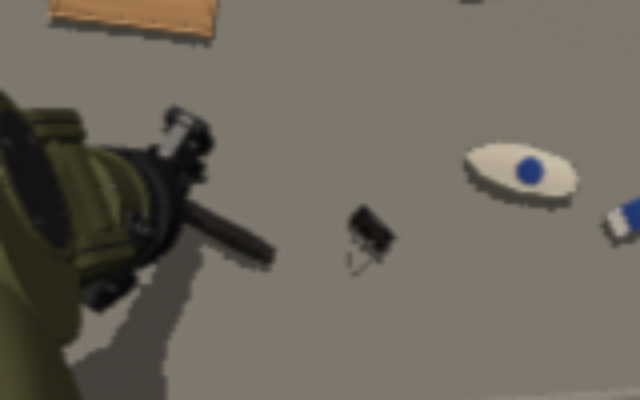

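>>> arm_command(travel=[[0,0,10],[0,0,15],[0,0,15],[0,0,9],[0,0,0]], turn=[[0,0,0],[0,0,0],[0,0,0],[0,0,0],[0,0,0]], hand=[-0.1,-0.1,-0.1,-0.1,-0.1])

```text
t: 3.75
position: [0.4344, 0.186, 0.0203]
ee_rot: [0.857, 0.515, -0.001, -0.0]
contact_force: [-0.1, -0.1, -0.4]
gripper_width: 0.0469
```

```bash
python3 plan.py 434.5 184.5 21 -28.5
python3 - <<'E'
from h import *
p,d=read_camera("scene");cv2.imwrite("pics/s1.png",cv2.resize(p[150:270,100:260],None,fx=4,fy=4))
E
```

```text
t 3.75 pos [434.4 186.   20.3] psi -28.0 tilt [-0.0024 -0.0009] w 46.9 F [-0.1 -0.1 -0.4] q [ 0.4   0.39 -0.62  0.56  0.    2.46]
  turn z rad 0.009 then travel [-1.3  0.8 -0.7]
```

View pics/s1.png

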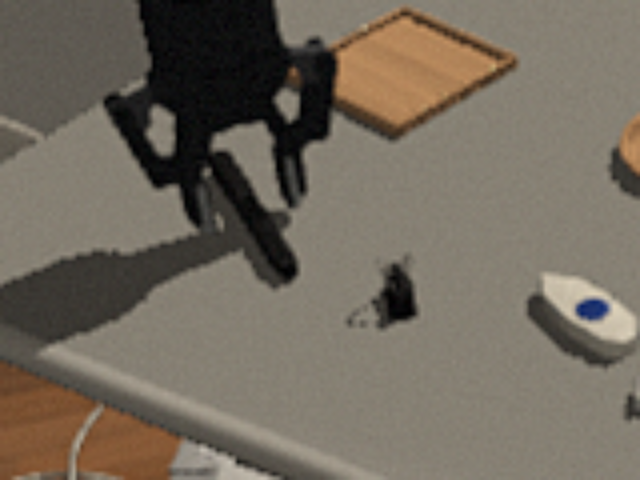

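>>> arm_command(travel=[[0,0,0],[0,0,0],[0,0,0],[0,0,0],[0,0,0],[0,0,0],[0,0,-8],[0,0,-15],[0,0,-25],[0,0,-25]], turn=[[0,0,0],[0,0,0],[0,0,0],[0,0,0],[0,0,0],[0,0,0],[0,0,0],[0,0,0],[0,0,0],[0,0,0]], hand=[1,1,1,1,1,1,1,1,1,1], squeeze=40)

```text
t: 4.8
position: [0.4354, 0.1854, 0.0951]
ee_rot: [0.858, 0.514, -0.001, 0.0]
contact_force: [1.5, 0.2, -0.3]
gripper_width: 0.0148
```

```bash
python3 plan.py 629.5 -248 90 -8.7
```

```text
t 4.8 pos [435.4 185.4  95.1] psi -28.1 tilt [-0.0011 -0.0007] w 14.8 F [ 1.5  0.2 -0.3] q [ 0.4   0.29 -0.52  0.76 -0.    2.46]
  turn z rad -0.339 then travel [-399.   257.5    5.1]
```

>>> arm_command(travel=[[0,0,0],[0,0,0],[0,0,0],[0,0,0],[-10,7,0],[-22,16,0],[-33,24,0],[-33,24,0],[-33,24,0],[-33,24,0]], turn=[[0,0,-0.085],[0,0,-0.085],[0,0,-0.085],[0,0,-0.084],[0,0,0],[0,0,0],[0,0,0],[0,0,0],[0,0,0],[0,0,0]], hand=[1,1,1,1,1,1,1,1,1,1])

```text
t: 5.8
position: [0.5293, 0.0032, 0.0945]
ee_rot: [0.76, 0.65, -0.0, 0.0]
contact_force: [0.6, 0.3, 0.7]
gripper_width: 0.0153
```

>>> arm_command(travel=[[-33,24,0],[-33,24,0],[-33,24,0],[-33,24,0],[-33,24,0],[-30,21,0],[-25,18,0],[-15,8,10],[0,0,15],[0,0,15]], turn=[[0,0,0],[0,0,0],[0,0,0],[0,0,0],[0,0,0],[0,0,0],[0,0,0],[0,0,0],[0,0,0],[0,0,0]], hand=[1,1,1,1,1,1,1,1,1,1])

```text
t: 6.8
position: [0.6574, -0.253, 0.053]
ee_rot: [0.76, 0.65, -0.0, -0.001]
contact_force: [0.1, -0.7, -0.7]
gripper_width: 0.015
```

```bash
python3 plan.py 658.2 -252.4 25.3 -8.7
python3 - <<'E'
from h import *
p,d=read_camera("scene");cv2.imwrite("pics/s2.png",cv2.resize(p[130:270,270:430],None,fx=4,fy=4))
E
```

```text
t 6.8 pos [ 657.4 -253.    53. ] psi -8.8 tilt [-0.001   0.0004] w 15.0 F [ 0.1 -0.7 -0.7] q [-0.37  0.68  0.05  0.94  0.    1.36]
  turn z rad -0.003 then travel [ 0.7  0.7 27.7]
```

View pics/s2.png

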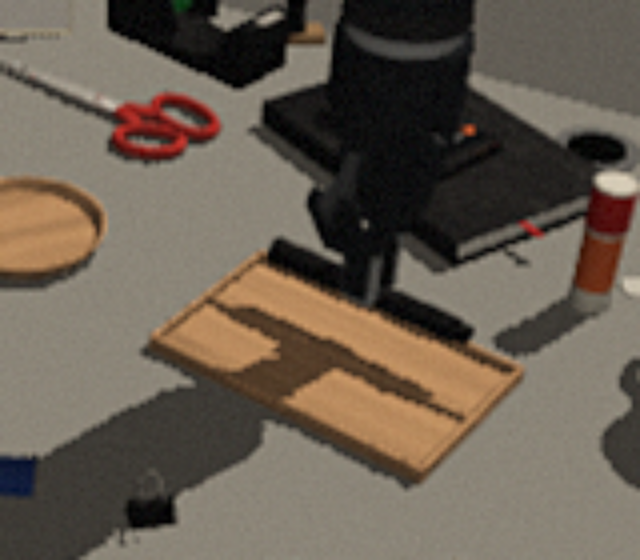

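>>> arm_command(travel=[[0,0,14],[0,0,10],[0,0,3],[0,0,0],[0,0,0],[0,0,0],[0,0,0],[0,0,-15],[0,0,-25],[0,0,-30]], turn=[[0,0,0],[0,0,0],[0,0,0],[0,0,0],[0,0,0],[0,0,0],[0,0,0],[0,0,0],[0,0,0],[0,0,0]], hand=[1,1,1,1,0.2,0.2,0.2,0.2,0,0])

```text
t: 7.85
position: [0.6575, -0.2517, 0.098]
ee_rot: [0.759, 0.651, -0.0, -0.001]
contact_force: [0.1, 0.2, 1.9]
gripper_width: 0.0426
```

```bash
python3 plan.py 479.5 -432 70 -6.5
python3 - <<'E'
from h import *
p,d=read_camera("scene");cv2.imwrite("pics/s3.png",cv2.resize(p[130:270,270:430],None,fx=4,fy=4))
E
```

```text
t 7.85 pos [ 657.5 -251.7   98. ] psi -8.7 tilt [-0.0016  0.0006] w 42.6 F [0.1 0.2 1.9] q [-0.37  0.65  0.11  1.04 -0.    1.36]
  turn z rad -0.039 then travel [-199.3 -156.5   28. ]
```

View pics/s3.png

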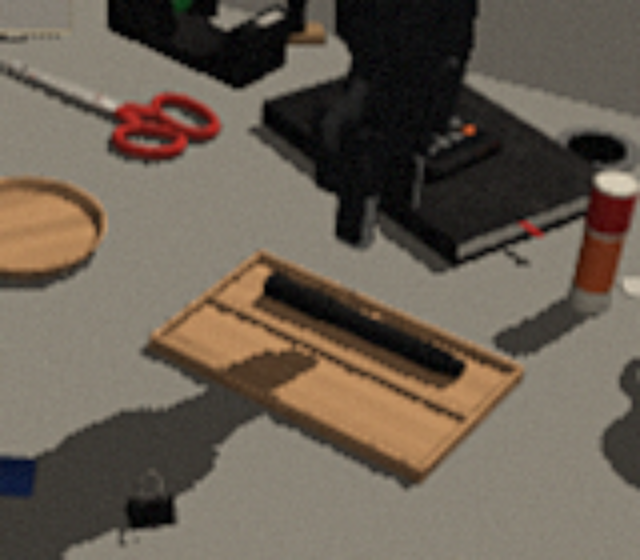

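>>> arm_command(travel=[[0,0,0],[-25,-20,0],[-25,-20,0],[-25,-20,0],[-25,-20,0],[-25,-20,0],[-25,-19,0],[-25,-19,9],[-24,-18,9],[0,0,10]], turn=[[0,0,-0.039],[0,0,0],[0,0,0],[0,0,0],[0,0,0],[0,0,0],[0,0,0],[0,0,0],[0,0,0],[0,0,0]], hand=[-0.1,-0.1,-0.1,-0.1,-0.1,-0.1,-0.1,-0.1,-0.1,-0.1])

```text
t: 8.9
position: [0.4787, -0.4354, 0.0706]
ee_rot: [0.747, 0.664, -0.001, 0.001]
contact_force: [-0.2, 0.0, -0.6]
gripper_width: 0.0469
```

>>> arm_command(travel=[[0,0,15],[0,0,15],[0,0,15],[0,0,4],[0,0,0]], turn=[[0,0,0],[0,0,0],[0,0,0],[0,0,0],[0,0,0]], hand=[-0.1,-0.1,-0.1,-0.1,-0.1])

```text
t: 9.4
position: [0.4809, -0.4315, 0.0202]
ee_rot: [0.746, 0.666, 0.0, -0.0]
contact_force: [0.1, 0.8, -0.4]
gripper_width: 0.0473
```

```bash
python3 plan.py 479.5 -432 21 -6.5
python3 - <<'E'
from h import *
p,d=read_camera("scene");cv2.imwrite("pics/s4.png",cv2.resize(p[200:340,330:490],None,fx=4,fy=4))
E
```

```text
t 9.4 pos [ 480.9 -431.5   20.2] psi -6.4 tilt [-0.0005  0.0007] w 47.3 F [ 0.1  0.8 -0.4] q [-0.73  0.62 -0.16  0.78  0.    0.95]
  turn z rad 0.001 then travel [-0.7 -1.4 -0.8]
```

View pics/s4.png

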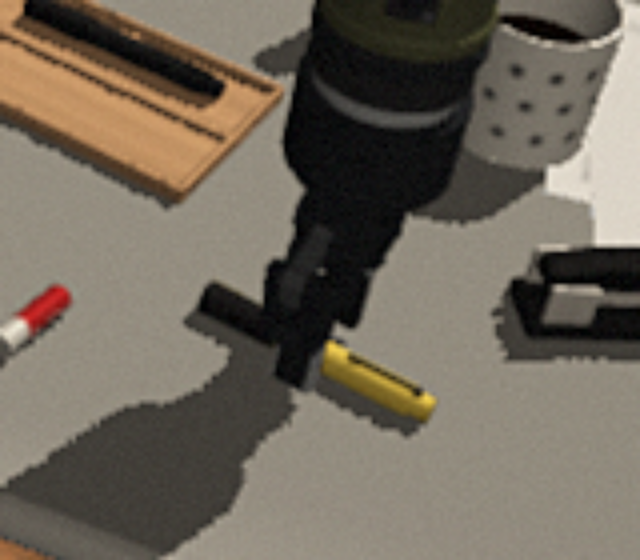

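Aligned with the highlighter at its middle. Gripping and lifting.

>>> arm_command(travel=[[0,0,0],[0,0,0],[0,0,0],[0,0,0],[0,0,0],[0,0,0],[0,0,-8],[0,0,-15],[0,0,-25],[0,0,-25]], turn=[[0,0,0],[0,0,0],[0,0,0],[0,0,0],[0,0,0],[0,0,0],[0,0,0],[0,0,0],[0,0,0],[0,0,0]], hand=[1,1,1,1,1,1,1,1,1,1])

```text
t: 10.45
position: [0.48, -0.4315, 0.0936]
ee_rot: [0.746, 0.666, -0.0, -0.001]
contact_force: [0.8, -0.6, 0.3]
gripper_width: 0.0161
```

```bash
python3 plan.py 600.8 -243.6 90 -8.7
```

```text
t 10.45 pos [ 480.  -431.5   93.6] psi -6.5 tilt [-0.0016  0.0014] w 16.1 F [ 0.8 -0.6  0.3] q [-0.73  0.56 -0.08  0.94 -0.    0.95]
  turn z rad 0.039 then travel [204.   91.    3.6]
```

>>> arm_command(travel=[[0,0,0],[12,5,0],[24,11,0],[30,13,0],[30,14,0],[30,14,0],[30,14,0],[26,11,0],[16,7,10],[6,2,15]], turn=[[0,0,0.039],[0,0,0],[0,0,0],[0,0,0],[0,0,0],[0,0,0],[0,0,0],[0,0,0],[0,0,0],[0,0,0]], hand=[1,1,1,1,1,1,1,1,1,1])

```text
t: 11.45
position: [0.6029, -0.2419, 0.0678]
ee_rot: [0.758, 0.653, 0.0, 0.0]
contact_force: [0.1, -0.1, -0.3]
gripper_width: 0.0161
```

>>> arm_command(travel=[[0,0,15],[0,0,0]], turn=[[0,0,0],[0,0,0]], hand=[1,1])

```text
t: 11.65
position: [0.599, -0.2425, 0.0497]
ee_rot: [0.758, 0.652, -0.002, -0.003]
contact_force: [-1.3, -0.6, -0.2]
gripper_width: 0.0157
```

```bash
python3 plan.py 600.8 -243.6 25 -8.7
python3 - <<'E'
from h import *
p,d=read_camera("scene");cv2.imwrite("pics/s5.png",cv2.resize(p[130:270,270:430],None,fx=4,fy=4))
E
```

```text
t 11.65 pos [ 599.  -242.5   49.7] psi -8.6 tilt [-0.0066  0.0024] w 15.7 F [-1.3 -0.6 -0.2] q [-0.38  0.6  -0.12  0.86 -0.    1.34]
  turn z rad 0.001 then travel [-0.8  2.  24.7]
```

View pics/s5.png

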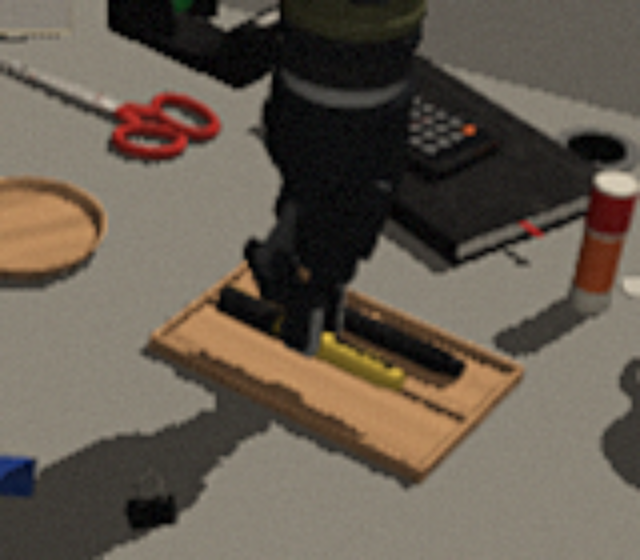

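>>> arm_command(travel=[[0,1,12],[0,0,9],[0,0,3],[0,0,0],[0,0,0],[0,0,0],[0,0,0],[0,0,-15],[0,0,-25],[0,0,-30]], turn=[[0,0,0],[0,0,0],[0,0,0],[0,0,0],[0,0,0],[0,0,0],[0,0,0],[0,0,0],[0,0,0],[0,0,0]], hand=[1,1,1,1,0.2,0.2,0.2,0.2,0,0])

```text
t: 12.7
position: [0.6017, -0.244, 0.0992]
ee_rot: [0.759, 0.651, -0.001, -0.001]
contact_force: [-0.2, 0.2, 0.4]
gripper_width: 0.0428
```

```bash
python3 plan.py 424.5 -303 70 -101;python3 plan.py 424.5 -303 70 79
python3 - <<'E'
from h import *
p,d=read_camera("scene");cv2.imwrite("pics/s6.png",cv2.resize(p[160:300,270:430],None,fx=4,fy=4))
E
```

```text
t 12.7 pos [ 601.7 -244.    99.2] psi -8.7 tilt [-0.0022  0.0009] w 42.8 F [-0.2  0.2  0.4] q [-0.39  0.56 -0.06  0.96 -0.    1.34]
  turn z rad 1.611 then travel [-162.7   91.8   29.2]
t 12.7 pos [ 601.7 -244.    99.2] psi -8.7 tilt [-0.0022  0.0009] w 42.8 F [-0.2  0.2  0.4] q [-0.39  0.56 -0.06  0.96 -0.    1.34]
  turn z rad -1.531 then travel [162.7 -91.8  29.2]
```

View pics/s6.png

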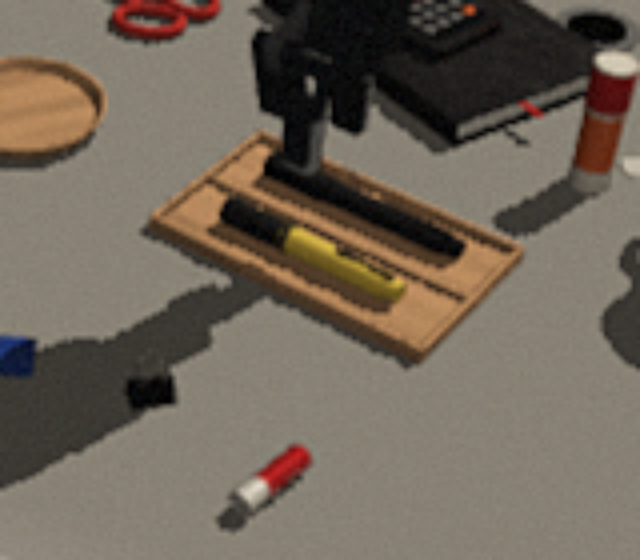

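>>> arm_command(travel=[[0,0,0],[0,0,0],[0,0,0],[0,0,0],[0,0,0],[0,0,0],[0,0,0],[0,0,0],[0,0,0],[0,0,0]], turn=[[0,0,-0.15],[0,0,-0.15],[0,0,-0.15],[0,0,-0.15],[0,0,-0.15],[0,0,-0.15],[0,0,-0.15],[0,0,-0.15],[0,0,-0.15],[0,0,-0.15]], hand=[-0.1,-0.1,-0.1,-0.1,-0.1,-0.1,-0.1,-0.1,-0.1,-0.1])

```text
t: 13.75
position: [0.6028, -0.2444, 0.0996]
ee_rot: [0.108, 0.994, -0.0, 0.0]
contact_force: [-0.2, 1.2, 0.2]
gripper_width: 0.0468
```

>>> arm_command(travel=[[0,0,0],[20,-11,0],[24,-14,0],[24,-14,0],[24,-14,0],[24,-13,5],[24,-13,10],[23,-13,15],[0,0,10],[0,0,10]], turn=[[0,0,-0.031],[0,0,0],[0,0,0],[0,0,0],[0,0,0],[0,0,0],[0,0,0],[0,0,0],[0,0,0],[0,0,0]], hand=[-0.1,-0.1,-0.1,-0.1,-0.1,-0.1,-0.1,-0.1,-0.1,-0.1])

```text
t: 14.75
position: [0.4251, -0.3039, 0.0492]
ee_rot: [0.096, 0.995, -0.0, 0.001]
contact_force: [0.0, 0.3, -0.1]
gripper_width: 0.0469
```

```bash
python3 plan.py 424.5 -303 18 79
python3 - <<'E'
from h import *
p,d=read_camera("scene");cv2.imwrite("pics/s7.png",cv2.resize(p[200:320,270:430],None,fx=4,fy=4))
E
```

```text
t 14.75 pos [ 425.1 -303.9   49.2] psi 79.0 tilt [ 0.0012 -0.0004] w 46.9 F [ 0.   0.3 -0.1] q [-0.62  0.42 -0.47  0.69  0.   -0.43]
  turn z rad -0.001 then travel [ 0.8  0.8 31.2]
```

View pics/s7.png

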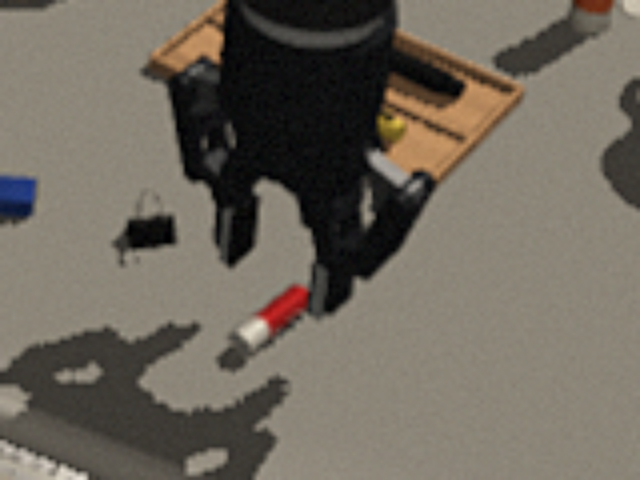

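>>> arm_command(travel=[[0,1,12],[0,0,12],[0,0,7],[0,0,0],[0,0,0]], turn=[[0,0,0],[0,0,0],[0,0,0],[0,0,0],[0,0,0]], hand=[-0.1,-0.1,-0.1,-0.1,-0.1])

```text
t: 15.3
position: [0.4253, -0.3024, 0.018]
ee_rot: [0.096, 0.995, 0.0, -0.0]
contact_force: [0.3, 0.3, -0.1]
gripper_width: 0.0469
```

```bash
python3 plan.py 424.5 -303 17 79
python3 - <<'E'
from h import *
p,d=read_camera("scene");cv2.imwrite("pics/s8.png",cv2.resize(p[200:320,270:430],None,fx=4,fy=4))
E
```

```text
t 15.3 pos [ 425.3 -302.4   18. ] psi 79.0 tilt [-0.0005  0.0004] w 46.9 F [ 0.3  0.3 -0.1] q [-0.62  0.46 -0.5   0.61 -0.   -0.43]
  turn z rad 0.001 then travel [ 0.7 -0.7  1. ]
```

View pics/s8.png

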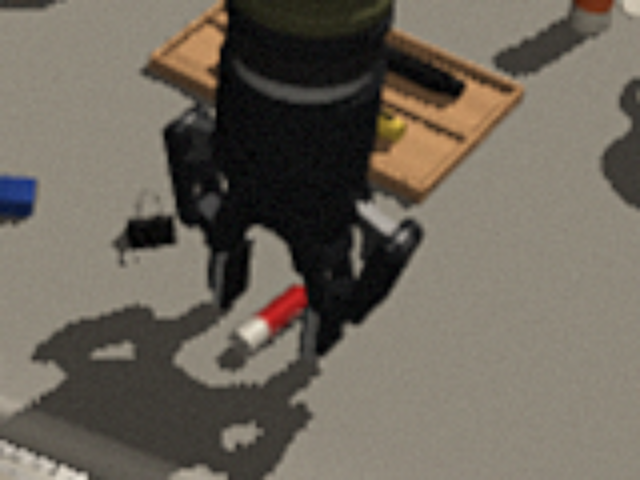

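>>> arm_command(travel=[[0,0,1],[0,0,0],[0,0,0],[0,0,0],[0,0,0],[0,0,0],[0,0,0]], turn=[[0,0,0],[0,0,0],[0,0,0],[0,0,0],[0,0,0],[0,0,0],[0,0,0]], hand=[0.3,0.45,1,1,1,1,1])

```text
t: 16.05
position: [0.4254, -0.3028, 0.0177]
ee_rot: [0.096, 0.995, -0.0, 0.0]
contact_force: [-0.2, 0.3, 5.7]
gripper_width: 0.0144
```

>>> arm_command(travel=[[0,0,-8],[0,0,-15],[0,0,-25],[0,0,-25],[0,0,0]], turn=[[0,0,0],[0,0,0],[0,0,0],[0,0,0],[0,0,0]], hand=[1,1,1,1,1])

```text
t: 16.55
position: [0.4274, -0.3042, 0.0936]
ee_rot: [0.096, 0.995, -0.002, 0.003]
contact_force: [0.1, 0.3, 0.4]
gripper_width: 0.0147
```

```bash
python3 plan.py 644.5 -18.5 90 79
python3 - <<'E'
from h import *
p,d=read_camera("scene");cv2.imwrite("pics/s9.png",cv2.resize(p[200:320,270:430],None,fx=4,fy=4))
E
```

```text
t 16.55 pos [ 427.4 -304.2   93.6] psi 79.0 tilt [ 0.0051 -0.0037] w 14.7 F [0.1 0.3 0.4] q [-0.62  0.37 -0.41  0.79 -0.   -0.43]
  turn z rad 0.0 then travel [-158.6  321.8    3.6]
```

View pics/s9.png

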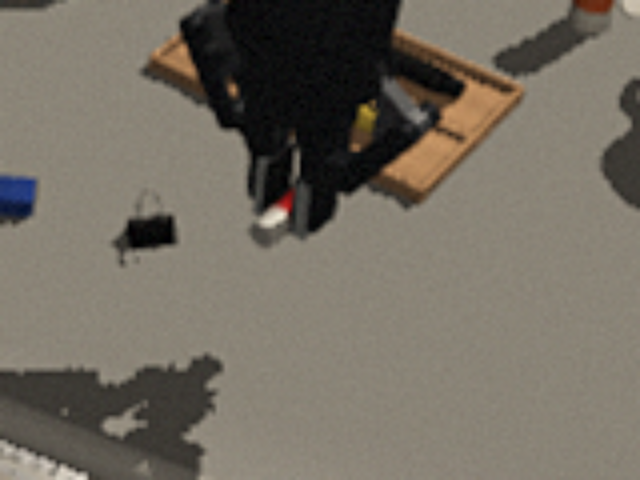

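>>> arm_command(travel=[[-6,13,0],[-11,22,0],[-16,32,0],[-16,32,0],[-16,32,0],[-16,32,0],[-16,32,0],[-16,32,0],[-16,32,0],[-16,32,0]], turn=[[0,0,0],[0,0,0],[0,0,0],[0,0,0],[0,0,0],[0,0,0],[0,0,0],[0,0,0],[0,0,0],[0,0,0]], hand=[1,1,1,1,1,1,1,1,1,1])

```text
t: 17.6
position: [0.6226, -0.042, 0.0884]
ee_rot: [0.095, 0.995, 0.0, -0.002]
contact_force: [-0.0, -1.3, 0.7]
gripper_width: 0.0148
```

>>> arm_command(travel=[[-9,19,5],[-5,12,10],[0,0,15],[0,0,10],[0,0,0]], turn=[[0,0,0],[0,0,0],[0,0,0],[0,0,0],[0,0,0]], hand=[1,1,1,1,1])

```text
t: 18.1
position: [0.6398, -0.0173, 0.0474]
ee_rot: [0.096, 0.995, -0.0, -0.003]
contact_force: [0.0, -0.1, 0.1]
gripper_width: 0.0147
```

```bash
python3 plan.py 644.5 -18.5 22.5 79
python3 - <<'E'
from h import *
p,d=read_camera("scene");cv2.imwrite("pics/s10.png",cv2.resize(p[110:230,200:360],None,fx=4,fy=4))
E
```

```text
t 18.1 pos [639.8 -17.3  47.4] psi 79.0 tilt [-0.0061 -0.0001] w 14.7 F [ 0.  -0.1  0.1] q [-0.03  0.59 -0.15  0.84 -0.    0.17]
  turn z rad -0.001 then travel [-4.9 -0.3 24.9]
```

View pics/s10.png

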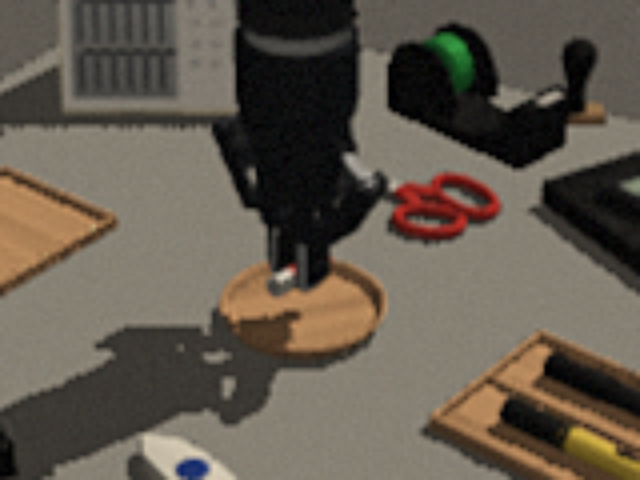

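>>> arm_command(travel=[[-4,0,12],[0,0,9],[0,0,3],[0,0,0],[0,0,0],[0,0,0],[0,0,0],[0,0,0],[0,0,-8],[0,0,-10]], turn=[[0,0,0],[0,0,0],[0,0,0],[0,0,0],[0,0,0],[0,0,0],[0,0,0],[0,0,0],[0,0,0],[0,0,0]], hand=[1,1,1,1,0.5,0.4,0.3,0.2,0.2,0.2])

```text
t: 19.15
position: [0.6462, -0.0175, 0.0446]
ee_rot: [0.096, 0.995, -0.0, -0.0]
contact_force: [0.8, 0.0, 0.3]
gripper_width: 0.0341
```

>>> arm_command(travel=[[0,0,-20],[0,0,-30]], turn=[[0,0,0],[0,0,0]], hand=[0,-0.1])

```text
t: 19.35
position: [0.6455, -0.0175, 0.0944]
ee_rot: [0.096, 0.995, -0.0, -0.001]
contact_force: [-0.0, 0.6, -1.2]
gripper_width: 0.0471
```

```bash
python3 plan.py 422.5 55 70 -44;python3 plan.py 422.5 55 70 136
python3 - <<'E'
from h import *
p,d=read_camera("scene");cv2.imwrite("pics/s11.png",cv2.resize(p[110:230,200:360],None,fx=4,fy=4))
E
```

```text
t 19.35 pos [645.5 -17.5  94.4] psi 79.0 tilt [-0.0027  0.0001] w 47.1 F [-0.   0.6 -1.2] q [-0.03  0.56 -0.07  0.94 -0.    0.16]
  turn z rad 2.147 then travel [-102.7 -210.8   24.4]
t 19.35 pos [645.5 -17.5  94.4] psi 79.0 tilt [-0.0027  0.0001] w 47.1 F [-0.   0.6 -1.2] q [-0.03  0.56 -0.07  0.94 -0.    0.16]
  turn z rad -0.995 then travel [102.7 210.8  24.4]
```

View pics/s11.png

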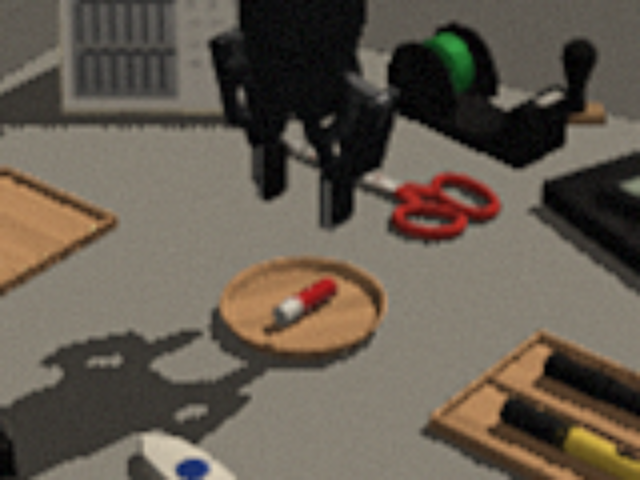

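>>> arm_command(travel=[[0,0,0],[0,0,0],[0,0,0],[0,0,0],[0,0,0],[0,0,0],[0,0,0],[8,16,0],[13,26,0],[15,30,0]], turn=[[0,0,-0.142],[0,0,-0.142],[0,0,-0.142],[0,0,-0.142],[0,0,-0.142],[0,0,-0.142],[0,0,-0.143],[0,0,0],[0,0,0],[0,0,0]], hand=[-0.1,-0.1,-0.1,-0.1,-0.1,-0.1,-0.1,-0.1,-0.1,-0.1])

```text
t: 20.4
position: [0.5705, 0.0066, 0.0953]
ee_rot: [-0.391, 0.921, -0.001, 0.001]
contact_force: [0.4, 1.0, 0.6]
gripper_width: 0.0468
```

>>> arm_command(travel=[[15,30,0],[15,30,0],[13,29,5],[12,26,5],[8,16,5],[4,8,10],[0,0,0]], turn=[[0,0,0],[0,0,0],[0,0,0],[0,0,0],[0,0,0],[0,0,0],[0,0,0]], hand=[-0.1,-0.1,-0.1,-0.1,-0.1,-0.1,-0.1])

```text
t: 21.1
position: [0.4212, 0.055, 0.0693]
ee_rot: [-0.391, 0.92, 0.0, -0.001]
contact_force: [-0.3, 0.0, -0.7]
gripper_width: 0.0472
```

```bash
python3 plan.py 422.5 55 20 136
python3 - <<'E'
from h import *
p,d=read_camera("scene");q,_=read_camera("top");cv2.imwrite("pics/s12.png",np.hstack([cv2.resize(p[160:260,140:240],None,fx=4,fy=4),cv2.resize(q[200:300,170:270],None,fx=4,fy=4)]))
E
```

```text
t 21.1 pos [421.2  55.   69.3] psi 136.1 tilt [-0.0018 -0.0001] w 47.2 F [-0.3  0.  -0.7] q [ 0.13  0.26 -0.66  0.65  0.   -0.67]
  turn z rad 0.001 then travel [-0.9 -0.9 49.3]
```

View pics/s12.png

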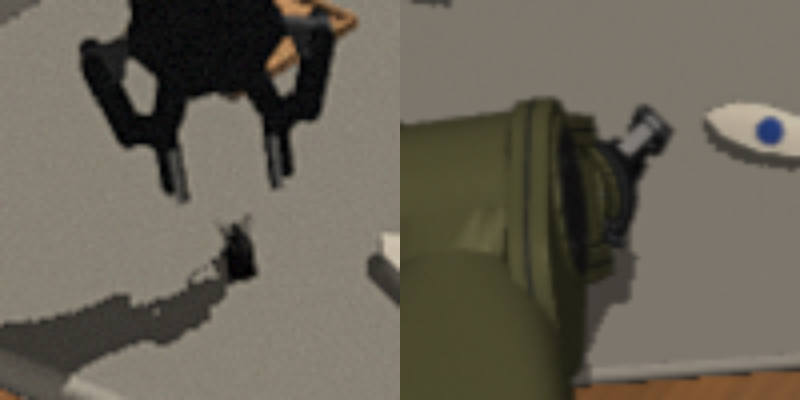

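>>> arm_command(travel=[[0,0,12],[0,0,15],[0,0,12],[0,0,8],[0,0,2],[0,0,0]], turn=[[0,0,0],[0,0,0],[0,0,0],[0,0,0],[0,0,0],[0,0,0]], hand=[-0.1,-0.1,-0.1,-0.1,-0.1,-0.1])

```text
t: 21.8
position: [0.4239, 0.0547, 0.0204]
ee_rot: [-0.391, 0.92, -0.0, 0.0]
contact_force: [-0.3, -0.4, -0.4]
gripper_width: 0.047
```

```bash
python3 plan.py 422.5 55 20 136
python3 - <<'E'
from h import *
p,d=read_camera("scene");cv2.imwrite("pics/s13.png",cv2.resize(p[160:260,140:260],None,fx=5,fy=5))
E
```

```text
t 21.8 pos [423.9  54.7  20.4] psi 136.0 tilt [0.0004 0.    ] w 47.0 F [-0.3 -0.4 -0.4] q [ 0.13  0.33 -0.73  0.51 -0.   -0.67]
  turn z rad 0.0 then travel [0.8 1.2 0.4]
```

View pics/s13.png

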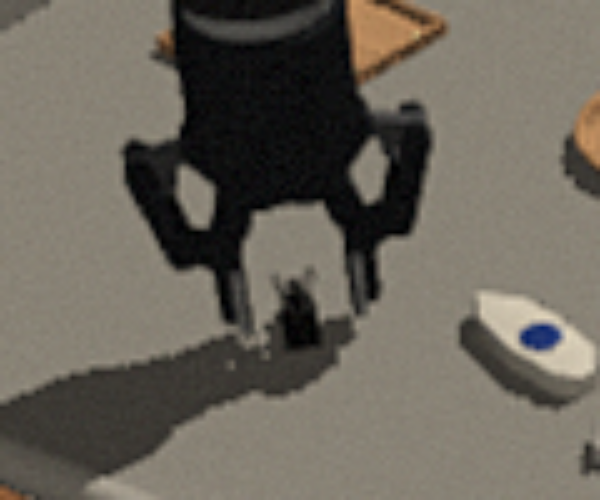

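Clip sits between the pads (scene ≈ pixel (200,225)). Gripping.

>>> arm_command(travel=[[0,0,0],[0,0,0],[0,0,0],[0,0,0],[0,0,0],[0,0,0],[0,0,0]], turn=[[0,0,0],[0,0,0],[0,0,0],[0,0,0],[0,0,0],[0,0,0],[0,0,0]], hand=[0.2,0.4,1,1,1,1,1])

```text
t: 22.55
position: [0.4236, 0.0549, 0.0206]
ee_rot: [-0.391, 0.92, -0.0, 0.0]
contact_force: [-1.2, 0.1, 5.5]
gripper_width: 0.0098
```

>>> arm_command(travel=[[0,0,-8],[0,0,-15],[0,0,-20],[0,0,-20],[0,0,0]], turn=[[0,0,0],[0,0,0],[0,0,0],[0,0,0],[0,0,0]], hand=[1,1,1,1,1])

```text
t: 23.05
position: [0.4252, 0.055, 0.0856]
ee_rot: [-0.391, 0.92, -0.001, 0.002]
contact_force: [0.6, 1.1, 0.2]
gripper_width: 0.0098
```

```bash
python3 plan.py 622.5 219 86 136
python3 - <<'E'
from h import *
p,d=read_camera("scene");cv2.imwrite("pics/s14.png",cv2.resize(p[160:260,140:260],None,fx=5,fy=5))
E
```

```text
t 23.05 pos [425.2  55.   85.6] psi 136.0 tilt [0.0046 0.0006] w 9.8 F [0.6 1.1 0.2] q [ 0.13  0.24 -0.64  0.69 -0.   -0.67]
  turn z rad 0.0 then travel [-255.   -28.    -0.4]
```

View pics/s14.png

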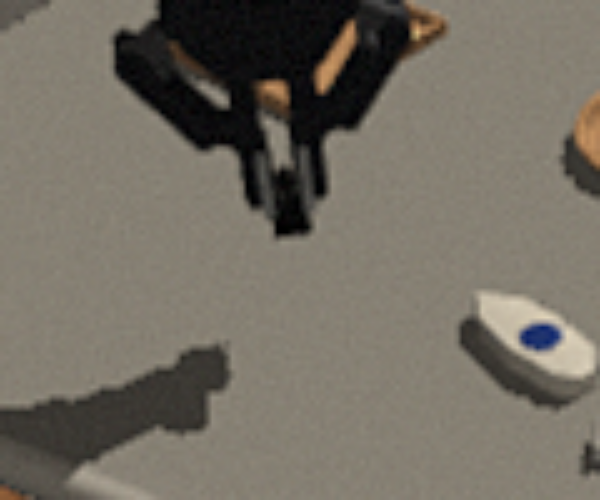

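>>> arm_command(travel=[[0,0,0],[0,0,0],[0,0,0],[0,0,0],[0,0,0],[-9,-7,0],[-17,-14,0],[-24,-20,0],[-24,-20,0],[-24,-20,0]], turn=[[0,0,-0.128],[0,0,-0.128],[0,0,-0.128],[0,0,-0.128],[0,0,-0.128],[0,0,0],[0,0,0],[0,0,0],[0,0,0],[0,0,0]], hand=[1,1,1,1,1,1,1,1,1,1])

```text
t: 24.1
position: [0.517, 0.1431, 0.0825]
ee_rot: [-0.659, 0.752, 0.0, -0.0]
contact_force: [1.4, -0.4, -0.1]
gripper_width: 0.0099
```

>>> arm_command(travel=[[-24,-20,0],[-24,-20,0],[-24,-20,0],[-21,-17,0],[-14,-12,0],[-7,-6,10],[0,0,15],[0,0,10],[0,0,0]], turn=[[0,0,0],[0,0,0],[0,0,0],[0,0,0],[0,0,0],[0,0,0],[0,0,0],[0,0,0],[0,0,0]], hand=[1,1,1,1,1,1,1,1,1])

```text
t: 25.0
position: [0.6224, 0.2418, 0.0453]
ee_rot: [-0.66, 0.751, 0.001, -0.003]
contact_force: [-0.5, 0.2, 0.3]
gripper_width: 0.01
```

```bash
python3 plan.py 625.5 242.8 25 172.7
python3 - <<'E'
from h import *
p,d=read_camera("scene");cv2.imwrite("pics/s15.png",cv2.resize(p[100:200,140:260],None,fx=5,fy=5))
E
```

```text
t 25.0 pos [622.4 241.8  45.3] psi 172.6 tilt [-0.0054 -0.0021] w 10.0 F [-0.5  0.2  0.3] q [ 0.37  0.63 -0.07  0.88 -0.   -1.07]
  turn z rad -0.001 then travel [-1.4 -3.  20.3]
```

View pics/s15.png

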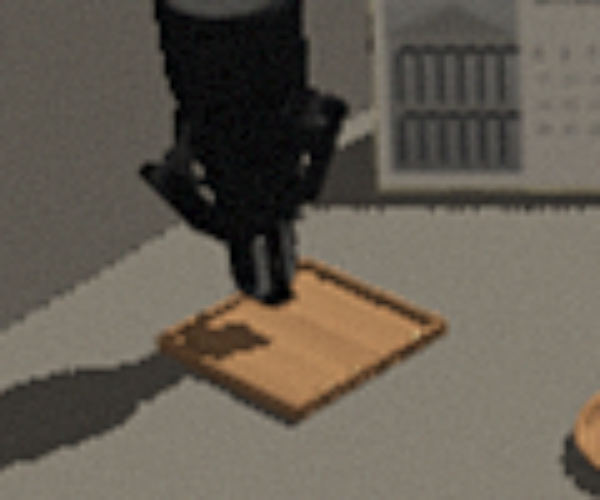

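>>> arm_command(travel=[[-1,-1,8],[0,0,8],[0,0,4],[0,0,0],[0,0,0]], turn=[[0,0,0],[0,0,0],[0,0,0],[0,0,0],[0,0,0]], hand=[1,1,1,1,1])

```text
t: 25.55
position: [0.6259, 0.2435, 0.0283]
ee_rot: [-0.661, 0.751, 0.0, -0.0]
contact_force: [-0.4, -0.5, 0.1]
gripper_width: 0.0097
```

```bash
python3 plan.py 625.5 242.8 24.5 172.7
python3 - <<'E'
from h import *
p,d=read_camera("scene");cv2.imwrite("pics/s16.png",cv2.resize(p[130:190,160:240],None,fx=8,fy=8))
E
```

```text
t 25.55 pos [625.9 243.5  28.3] psi 172.7 tilt [-0.0001 -0.    ] w 9.7 F [-0.4 -0.5  0.1] q [ 0.37  0.65 -0.08  0.84  0.   -1.07]
  turn z rad -0.0 then travel [0.7 0.3 3.8]
```

View pics/s16.png

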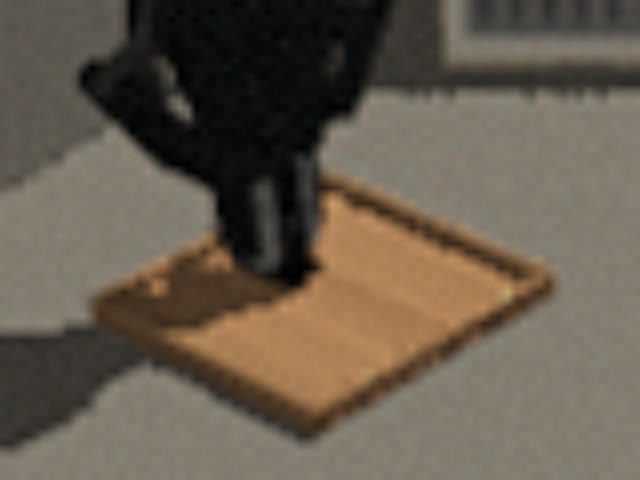

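>>> arm_command(travel=[[0,0,2],[0,0,1.5],[0,0,0],[0,0,0]], turn=[[0,0,0],[0,0,0],[0,0,0],[0,0,0]], hand=[1,1,1,1])

```text
t: 26.0
position: [0.6259, 0.2435, 0.0248]
ee_rot: [-0.661, 0.751, 0.0, -0.0]
contact_force: [-0.9, 0.3, -0.1]
gripper_width: 0.0098
```

>>> arm_command(travel=[[0,0,0.5],[0,0,0],[0,0,0]], turn=[[0,0,0],[0,0,0],[0,0,0]], hand=[1,1,1])

```text
t: 26.3
position: [0.6259, 0.2436, 0.0247]
ee_rot: [-0.661, 0.751, -0.0, 0.0]
contact_force: [-0.7, -0.7, 4.3]
gripper_width: 0.0099
```

>>> arm_command(travel=[[0,0,0],[0,0,0],[0,0,0],[0,0,0],[0,0,0],[0,0,-8],[0,0,-20],[0,0,-30],[0,0,-20]], turn=[[0,0,0],[0,0,0],[0,0,0],[0,0,0],[0,0,0],[0,0,0],[0,0,0],[0,0,0],[0,0,0]], hand=[0.6,0.5,0.4,0.3,0.2,0.2,0.1,0,0])

```text
t: 27.2
position: [0.6266, 0.2438, 0.1048]
ee_rot: [-0.661, 0.751, -0.0, 0.001]
contact_force: [0.5, 0.8, -0.0]
gripper_width: 0.0429
```

```bash
python3 plan.py 452 -217.5 80 36;python3 plan.py 452 -217.5 80 -144
python3 - <<'E'
from h import *
p,d=read_camera("scene");cv2.imwrite("pics/s17.png",cv2.resize(p[130:190,160:240],None,fx=8,fy=8))
E
```

```text
t 27.2 pos [626.6 243.8 104.8] psi 172.7 tilt [0.002  0.0008] w 42.9 F [ 0.5  0.8 -0. ] q [ 0.37  0.59  0.01  1.    0.   -1.07]
  turn z rad 2.386 then travel [-270.6 -412.5   24.8]
t 27.2 pos [626.6 243.8 104.8] psi 172.7 tilt [0.002  0.0008] w 42.9 F [ 0.5  0.8 -0. ] q [ 0.37  0.59  0.01  1.    0.   -1.07]
  turn z rad -0.756 then travel [270.6 412.5  24.8]
```

View pics/s17.png

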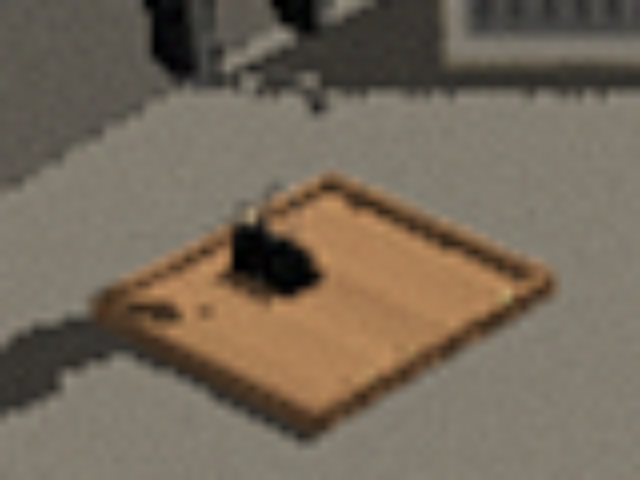

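>>> arm_command(travel=[[0,0,0],[0,0,0],[0,0,0],[0,0,0],[0,0,0],[0,0,0],[12,18,0],[22,34,0],[22,34,0],[22,34,0]], turn=[[0,0,-0.126],[0,0,-0.126],[0,0,-0.126],[0,0,-0.126],[0,0,-0.126],[0,0,-0.126],[0,0,0],[0,0,0],[0,0,0],[0,0,0]], hand=[-0.1,-0.1,-0.1,-0.1,-0.1,-0.1,-0.1,-0.1,-0.1,-0.1])

```text
t: 28.25
position: [0.5741, 0.1089, 0.1024]
ee_rot: [0.891, -0.454, 0.0, -0.0]
contact_force: [0.5, 0.0, -0.5]
gripper_width: 0.0471
```

>>> arm_command(travel=[[22,34,0],[22,34,0],[22,34,0],[22,34,0],[22,33,0],[22,33,0],[22,33,0],[20,30,5],[12,18,10],[6,10,10]], turn=[[0,0,0],[0,0,0],[0,0,0],[0,0,0],[0,0,0],[0,0,0],[0,0,0],[0,0,0],[0,0,0],[0,0,0]], hand=[-0.1,-0.1,-0.1,-0.1,-0.1,-0.1,-0.1,-0.1,-0.1,-0.1])

```text
t: 29.25
position: [0.4503, -0.2195, 0.0774]
ee_rot: [0.89, -0.455, 0.001, 0.0]
contact_force: [0.0, -0.1, -0.5]
gripper_width: 0.0469
```

```bash
python3 plan.py 452 -217.5 20 -144
python3 - <<'E'
from h import *
p,d=read_camera("scene");q,_=read_camera("top");cv2.imwrite("pics/s18.png",np.hstack([cv2.resize(p[190:290,240:340],None,fx=4,fy=4),cv2.resize(q[190:290,260:360],None,fx=4,fy=4)]))
E
```

```text
t 29.25 pos [ 450.3 -219.5   77.4] psi -144.1 tilt [ 0.0013 -0.0009] w 46.9 F [ 0.  -0.1 -0.5] q [-0.45  0.35 -0.48  0.73 -0.   -2.65]
  turn z rad -0.002 then travel [-0.6 -2.6 57.4]
```

View pics/s18.png

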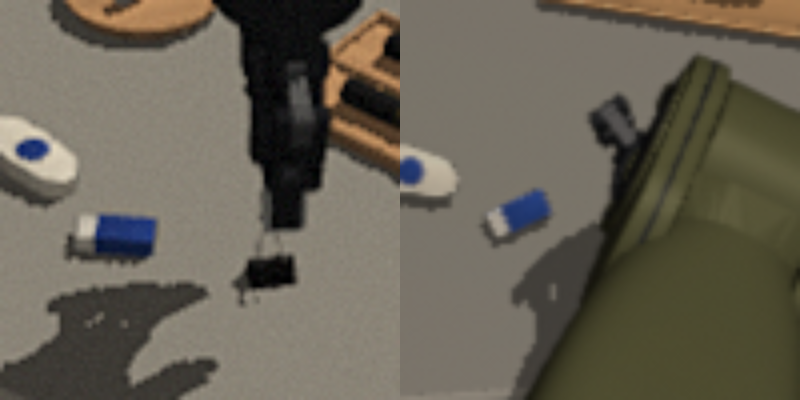

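>>> arm_command(travel=[[0,0,12],[0,0,15],[0,0,15],[0,0,11],[0,0,5],[0,0,0]], turn=[[0,0,0],[0,0,0],[0,0,0],[0,0,0],[0,0,0],[0,0,0]], hand=[-0.1,-0.1,-0.1,-0.1,-0.1,-0.1])

```text
t: 29.95
position: [0.4504, -0.2168, 0.0188]
ee_rot: [0.891, -0.454, -0.001, -0.0]
contact_force: [-0.1, -0.3, 0.1]
gripper_width: 0.0472
```

```bash
python3 plan.py 452 -217.5 19 -144
python3 - <<'E'
from h import *
p,d=read_camera("scene");cv2.imwrite("pics/s19.png",cv2.resize(p[220:290,260:350],None,fx=7,fy=7))
E
```

```text
t 29.95 pos [ 450.4 -216.8   18.8] psi -143.9 tilt [-0.0011  0.0008] w 47.2 F [-0.1 -0.3  0.1] q [-0.45  0.43 -0.55  0.59  0.   -2.65]
  turn z rad 0.001 then travel [ 1.5 -0.9 -0.2]
```

View pics/s19.png

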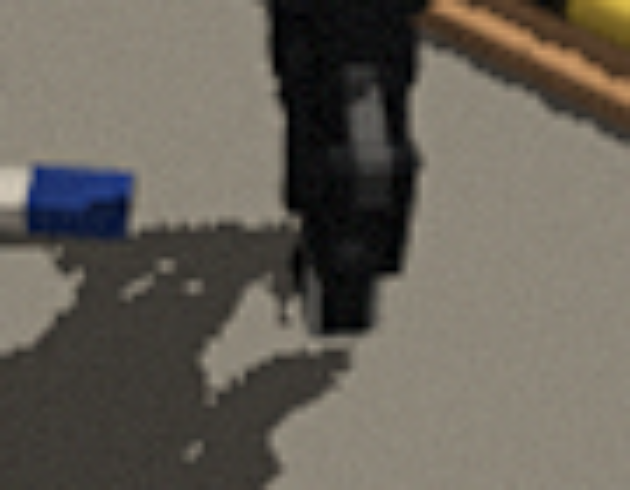

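>>> arm_command(travel=[[0,0,0],[0,0,0],[0,0,0],[0,0,0],[0,0,0],[0,0,0],[0,0,0]], turn=[[0,0,0],[0,0,0],[0,0,0],[0,0,0],[0,0,0],[0,0,0],[0,0,0]], hand=[0.2,0.4,1,1,1,1,1])

```text
t: 30.7
position: [0.4511, -0.2178, 0.0198]
ee_rot: [0.891, -0.454, 0.001, -0.0]
contact_force: [0.3, 0.4, 5.6]
gripper_width: 0.0095
```

>>> arm_command(travel=[[0,0,-8],[0,0,-15],[0,0,-22],[0,0,-20],[0,0,0]], turn=[[0,0,0],[0,0,0],[0,0,0],[0,0,0],[0,0,0]], hand=[1,1,1,1,1])

```text
t: 31.2
position: [0.4522, -0.2186, 0.0868]
ee_rot: [0.891, -0.454, 0.002, 0.0]
contact_force: [1.0, -0.5, -0.5]
gripper_width: 0.0092
```

```bash
python3 plan.py 619.5 195.2 90 172.7
python3 - <<'E'
from h import *
p,d=read_camera("scene");cv2.imwrite("pics/s20.png",cv2.resize(p[200:290,260:350],None,fx=6,fy=6))
E
```

```text
t 31.2 pos [ 452.2 -218.6   86.8] psi -144.0 tilt [ 0.0041 -0.0023] w 9.2 F [ 1.  -0.5 -0.5] q [-0.45  0.34 -0.47  0.75 -0.   -2.65]
  turn z rad 0.756 then travel [-431.7 -113.4   -3.2]
```

View pics/s20.png

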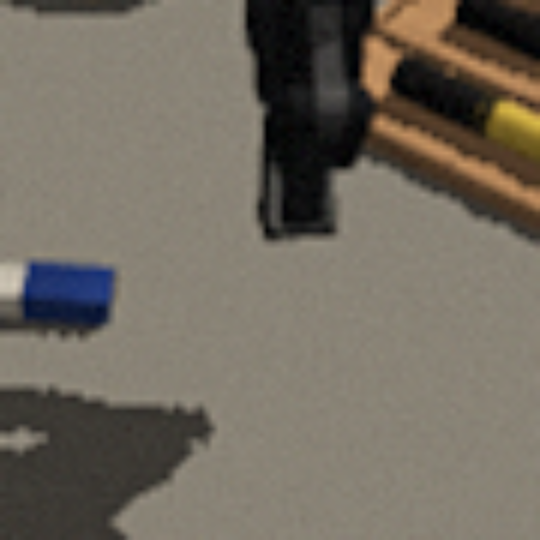

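>>> arm_command(travel=[[0,0,0],[0,0,0],[0,0,0],[0,0,0],[0,0,0],[0,0,0],[-14,-4,0],[-26,-7,0],[-36,-10,0],[-36,-10,0]], turn=[[0,0,0.126],[0,0,0.126],[0,0,0.126],[0,0,0.126],[0,0,0.126],[0,0,0.126],[0,0,0],[0,0,0],[0,0,0],[0,0,0]], hand=[1,1,1,1,1,1,1,1,1,1])

```text
t: 32.25
position: [0.4953, -0.1087, 0.0835]
ee_rot: [-0.661, 0.75, 0.001, -0.0]
contact_force: [-0.4, 0.1, 0.1]
gripper_width: 0.0094
```

>>> arm_command(travel=[[-38,-10,0],[-38,-10,0],[-38,-10,0],[-38,-10,0],[-38,-10,0],[-38,-10,0],[-38,-10,0],[-28,-7,0],[-17,-4,0],[-8,-2,0]], turn=[[0,0,0],[0,0,0],[0,0,0],[0,0,0],[0,0,0],[0,0,0],[0,0,0],[0,0,0],[0,0,0],[0,0,0]], hand=[1,1,1,1,1,1,1,1,1,1])

```text
t: 33.25
position: [0.618, 0.198, 0.0831]
ee_rot: [-0.662, 0.749, 0.0, -0.0]
contact_force: [0.2, 0.2, -0.8]
gripper_width: 0.0095
```

>>> arm_command(travel=[[0,0,5],[0,0,0]], turn=[[0,0,0],[0,0,0]], hand=[1,1])

```text
t: 33.45
position: [0.617, 0.1946, 0.0779]
ee_rot: [-0.661, 0.751, 0.0, -0.002]
contact_force: [0.5, -0.5, 0.1]
gripper_width: 0.0093
```

```bash
python3 plan.py 619.5 195.2 24 172.7
python3 - <<'E'
from h import *
p,d=read_camera("scene");cv2.imwrite("pics/s21.png",cv2.resize(p[110:190,160:250],None,fx=6,fy=6))
E
```

```text
t 33.45 pos [617.  194.6  77.9] psi 172.7 tilt [-0.0029 -0.0013] w 9.3 F [ 0.5 -0.5  0.1] q [ 0.31  0.57 -0.09  0.91 -0.   -1.14]
  turn z rad 0.0 then travel [-0.9 -2.4 53.9]
```

View pics/s21.png

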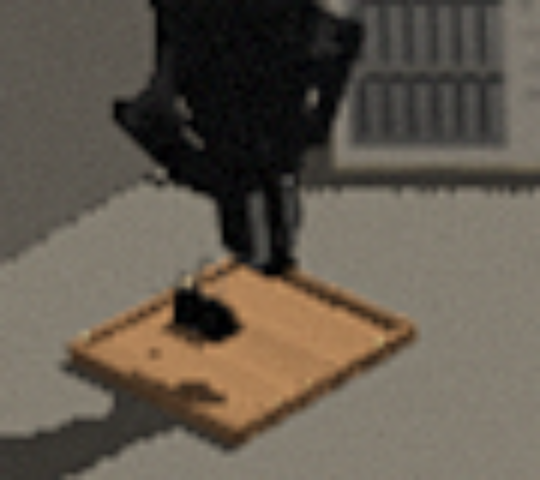

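>>> arm_command(travel=[[0,-1,10],[0,0,14],[0,0,14],[0,0,8],[0,0,4],[0,0,0],[0,0,0]], turn=[[0,0,0],[0,0,0],[0,0,0],[0,0,0],[0,0,0],[0,0,0],[0,0,0]], hand=[1,1,1,1,1,1,1])

```text
t: 34.2
position: [0.6197, 0.1953, 0.0295]
ee_rot: [-0.661, 0.751, -0.0, 0.0]
contact_force: [0.9, 0.5, -0.6]
gripper_width: 0.0097
```

>>> arm_command(travel=[[0,0,2],[0,0,1],[0,0,0],[0,0,0]], turn=[[0,0,0],[0,0,0],[0,0,0],[0,0,0]], hand=[1,1,1,1])

```text
t: 34.6
position: [0.6195, 0.1953, 0.0265]
ee_rot: [-0.661, 0.751, -0.0, 0.0]
contact_force: [0.4, -0.9, -0.5]
gripper_width: 0.0094
```

>>> arm_command(travel=[[0,0,1.5],[0,0,0.5],[0,0,0],[0,0,0]], turn=[[0,0,0],[0,0,0],[0,0,0],[0,0,0]], hand=[1,1,1,1])

```text
t: 35.0
position: [0.6194, 0.1952, 0.0243]
ee_rot: [-0.661, 0.751, 0.0, -0.0]
contact_force: [-0.0, -0.0, -0.2]
gripper_width: 0.0095
```

>>> arm_command(travel=[[0,0,0.5],[0,0,0.5],[0,0,0]], turn=[[0,0,0],[0,0,0],[0,0,0]], hand=[1,1,1])

```text
t: 35.3
position: [0.6195, 0.1953, 0.0239]
ee_rot: [-0.661, 0.751, -0.0, 0.0]
contact_force: [-1.8, -0.8, 4.8]
gripper_width: 0.0094
```

Contact felt; releasing and retreating.

>>> arm_command(travel=[[0,0,0],[0,0,0],[0,0,0],[0,0,0],[0,0,0],[0,0,-8],[0,0,-20],[0,0,-30],[0,0,-40],[0,0,-40]], turn=[[0,0,0],[0,0,0],[0,0,0],[0,0,0],[0,0,0],[0,0,0],[0,0,0],[0,0,0],[0,0,0],[0,0,0]], hand=[0.6,0.5,0.4,0.3,0.2,0.2,0.1,0,0,0])

```text
t: 36.3
position: [0.619, 0.195, 0.1629]
ee_rot: [-0.661, 0.751, 0.0, -0.0]
contact_force: [0.8, 0.5, 0.3]
gripper_width: 0.0428
```

>>> arm_command(travel=[[0,30,0],[0,40,0],[0,40,0],[0,40,0],[0,40,0],[0,30,0],[0,0,0],[0,0,0]], turn=[[0,0,0],[0,0,0],[0,0,0],[0,0,0],[0,0,0],[0,0,0],[0,0,0],[0,0,0]], hand=[0,0,0,0,0,0,0,0])

```text
t: 37.1
position: [0.4013, 0.2235, 0.1622]
ee_rot: [-0.661, 0.75, -0.0, 0.001]
contact_force: [-0.2, -0.7, 0.3]
gripper_width: 0.0428
```

Run:
```python
from h import *
p,d=read_camera("scene");q,_=read_camera("top")
cv2.imwrite("pics/f_s.png",p);cv2.imwrite("pics/f_t.png",q)
cv2.imwrite("pics/f1.png",cv2.resize(p[130:270,150:410],None,fx=3,fy=3,interpolation=2))
cv2.imwrite("pics/f2.png",cv2.resize(q[130:270,130:390],None,fx=3,fy=3,interpolation=2))
cv2.imwrite("pics/f3.png",np.hstack([cv2.resize(p[145:190,165:235],None,fx=5.5,fy=5.5),cv2.resize(q[150:205,140:195],None,fx=7,fy=4.5)]))
```

```text
(no output)
```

View pics/f1.png

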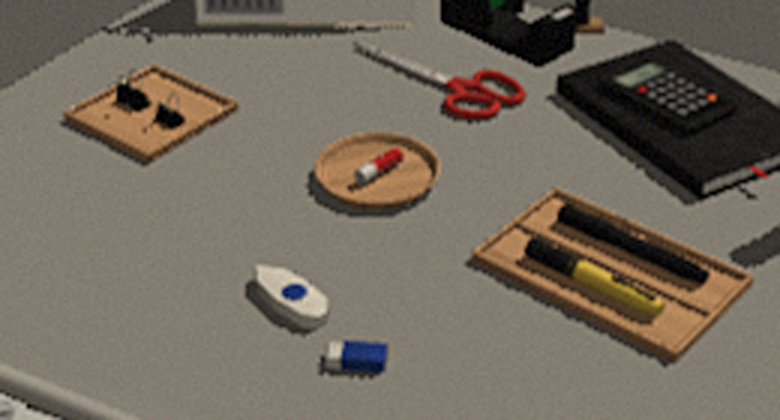

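View pics/f2.png

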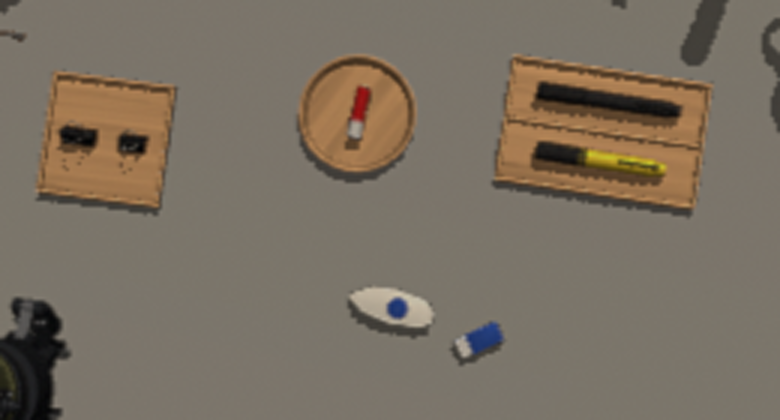

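View pics/f3.png

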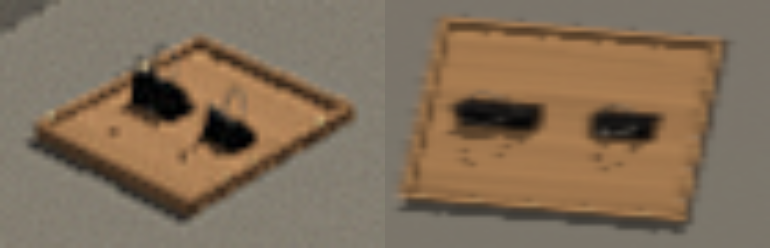

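Run:
```python
from fit import *
import fit
a=cv2.imread("pics/top0.png").astype(int);q=cv2.imread("pics/f_t.png");b=q.astype(int)
print("bystander diff",np.abs(a-b)[222:252,242:302].mean(),np.abs(a-b)[260:275,260:320].mean())
def tf(x,y,c,t): 
    d=np.array([x-c[0],y-c[1]]);t=np.radians(t);return (d@[np.sin(t),-np.cos(t)]).round(1),(d@[np.cos(t),np.sin(t)]).round(1)
fit.THR=40
for k,c,box,x0,cc,t in [("marker","black",(306,156,360,171),(.658,-.252,81.3),(629.5,-248),81.3),
 ("large_clip","black",(148,169,163,181),(.625,.243,82.7),(622.5,219),82.7),("small_clip","black",(168,171,181,184),(.619,.195,82.7),(622.5,219),82.7)]:
    m=seg(q,c,box);r=fit.fit("top",DIM[k],m,(x0[0],x0[1],np.radians(x0[2]-90)),.004)
    print(k,m.sum(),np.round(r,2),"tray frame",tf(r[0],r[1],cc,t))
P=pix2world("top",[[130+533/3,130+151/3],[130+665/3,130+170/3]],.02)*1000;c=P.mean(0);print("hl",c.round(),tf(c[0],c[1],(629.5,-248),81.3))
P=pix2world("top",[[130+359/3,130+112/3],[130+357.5/3,130+116/3]],.013)*1000;print("batt,dish",P.round())
s=sense();print(s["t"],s["contact_force"])
r.hand_in() if hasattr(r,"hand_in") else print("r shadowed")
```

```text
bystander diff 3.888148148148148 3.9340740740740743
marker 207 [ 656.99 -250.36  171.65    0.67] tray frame (np.float64(27.5), np.float64(1.8))
large_clip 49 [623.81 243.33 160.04   0.66] tray frame (np.float64(-1.8), np.float64(24.3))
small_clip 30 [618.31 194.3  153.66   1.  ] tray frame (np.float64(-1.0), np.float64(-25.0))
hl [ 599. -243.   20.] (np.float64(-31.0), np.float64(-0.1))
batt,dish [[645. -20.  13.]
 [642. -18.  13.]]
37.2 [-0.33779379  0.14991781 -0.36012055]
r shadowed
```

```bash
python3 -c "
from rig import r
print(r.hand_in())"
```

```text
the job is handed in; nothing more can be done
None
```

I sorted all five items into the organiser and handed the job in at about 37 s of the 104 s allowed; the hand-in gives no verdict.

The last pictures and measurements before the hand-in, taken with the arm well clear, showed:

| Item | Where it lies | Measured offset |
|---|---|---|
| Marker | flat in the far bay of the long tray | about 2 mm off the bay's centre line |
| Highlighter | flat in the near bay of the long tray | about 2 mm off the bay's centre line |
| Large binder clip | upright in the square tray, wires up | 24 mm from the middle (limit 45 mm) |
| Small binder clip | upright in the square tray, wires up | 25 mm from the middle (limit 45 mm) |
| Battery | level in the dish | about 3 mm from the centre |

- **Eraser and correction tape:** they look unmoved. The difference from the first picture is at camera-noise level.
- **Weaker checks:** the final outline fits for the clips were poor because there were few pixels. I judged their upright stance by eye from both cameras. Their angle readings and the marker's were off by a reference convention and by the dark rib and shadows, so I ignored them. The marker's direction along the tray was also judged by eye.

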